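# Load the sloping board frame, close its cover and stamp the job card

## Robot

A 7-joint arm with a two-finger parallel gripper is mounted at the origin on the work surface. World frame = base frame: x ahead of the robot, y to its left, z up, the work surface at z = 0. Lengths are in m, angles in rad, forces in N, time in s.
With the tool pointing down it reaches from about 0.35 to 0.9 m from the base axis. Payload 8.1 kg.
Tool frame: the origin (TCP) lies at the very end of the fingers, on their centre line; the grasp point (between the pads) lies 19 mm behind it; z points along the fingers, y is the line along which they close (so a half turn about z gives the same grasp; the last joint's range is limited). The gripper opens to 92 mm and grips with 3 to 60 N. Pads are 19 mm wide; open, the fingers measure 130 mm over their backs; the gripper's body (75 mm by 190 mm) begins 47 mm behind the grasp point.
Start: joints at [1.166, 0.434, 0.025, 1.573, -0.012, 1.134, -0.075], TCP at [0.186, -0.597, 0.196] pointing down, gripper open.
Joint ranges: [-2.62, 2.62], [-0.44, 2.09], [-1.27, 1.32], [0.08, 2.57], [-1.32, 4.46], [0.12, 2], [-2.74, 2.74]. Speed limits (rad/s): [2.22, 2.22, 3.01, 3.01, 3.14, 3.14, 3.14].

## Interface

Orientations are given as a rotation vector (axis times angle).
In Python, from cell import arm gives the robot as it stands.
- The arm moves only by the tool carry_out, never from a script. Its argument "commands" is a list of rows, each a list of 7 numbers: the opening, from 0 (shut) to 1 (fully open), then the shift along the tool's x, y, z each as a share of 0.025 m, from -1 to 1, then the turn, a rotation vector about the tool's x, y, z each as a share of 0.1 rad, from -1 to 1. A call has 1 to 8 rows; each row shifts and turns the commanded pose from where the row before left it, along the tool's axes as they then stand; what a row does not reach is not made up. A row lasts 1/10 s, in which the tool goes at most 50 mm and 8.59 degrees, less where a joint would pass 70% of its speed; a pose out of reach is approached as far as the arm can. A call with a number of a shift or a turn outside -1 to 1 is refused whole. A call with a gripper value outside its range is refused whole. The fingers move at their own pace and stop on an object; "squeeze" is the grip in N (left out, the last holds). Time passes only in rows, so rows that do not move let the fingers close. It gives the time, the measured TCP pose, the force, the opening and the grip force at its end, in the units of the state.
- arm.observe(): the state, without advancing time (a new reading comes with each control period).
- arm.get_image(name): name is "scene" or "side" or "wrist"; returns a dict with "pixels" (384x512x3 uint8, red, green, blue), "range_z" (384x512 float32, m along the optical axis (not along the pixel's ray), 0 where there is no reading), "mtx" (3x3 intrinsics, pixels), "R" (3x3) and "t" (3): a world point X has camera coordinates R X + t; the wrist camera has in their place "tool_from_camera" (4x4, takes a point from camera to tool coordinates, whose origin is the TCP and whose axes are the flange's). Camera axes: x right, y down, z forward; pixel columns grow to the right and rows downward; lengths in m; the calibration is good to about 2 mm. A picture is of the moment at which its call begins: read the wrist's pose just before it.
- arm.sign_off(): hands the job in; it is judged then, once.
The state is a dict: "clock": time; "joints": joint angles; "dq": joint speeds; "joint_efforts": joint torques, N m; "position": TCP position; "ee_rot": TCP orientation; "force": force on the tool from outside, world axes, zero at the start; "ft_torque": the same for the moment, N m; "width": opening from 0.0 (shut) to 1.0 (fully open); "gripper_force": force on a finger pad.
Only numpy, scipy, OpenCV 4.12 (cv2) and the standard library are available. Lean on these libraries where they do the work, as an engineer would, in place of code of your own. Each camera call takes 0.05 s, during which the arm holds its last target. There are 200 camera calls.

## Task

Open the hinged cover of the sloping board frame and set every power-supply board that is on the dark mat into the frame, each lying flat with its two short edges on the two narrow ledges, inside the lips, side by side and either way round. When all are in, swing the cover fully down over them, then stand the stamp upright and square in the printed box of the job card and press its head down to the stop. Put the stamp back upright in its rest, leave the boards seated under the closed cover, and do not disturb the other things on the bench.

Things in the scene. Friction and masses are not known exactly. Their poses are not given: they have to be found in the camera images.
- bed: sloping bed of the fixed aluminium board frame, 0.17 rad down towards the robot. Origin: its centre, midway between the two ledges, in the plane of their top faces, 56 mm over the table. x up the slope, y left along the ledges, z out of the bed. Four boards fit side by side at y = -96, -32, 32, 96 mm, about x = 0; a seated board's origin is at z = 0
- ledge_low (a point): middle of the lower ledge's flat top (bed x = -63, z = 0 mm). It is 12 mm wide, x = -57 to -69 mm, and runs along bed y; outside it a lip stands 6 mm high, x = -69 to -75 mm, and end bars as high close both ends, inner faces at y = +-138 mm. The gap between the two ledges (114 mm) is open, about 48 mm down to the foot; a 130 mm board has 4 mm play to each lip
- ledge_high (a point): middle of the upper ledge's flat top (bed x = 63, z = 0 mm), the mirror image of the lower one, its lip at x = 69 to 75 mm. Rubber stops for the cover stand at bed x = -90, y = +-130 mm (up to z = 32 mm), hinge posts at x = 88, y = +-146 mm (up to z = 44 mm)
- cover (a joint): angle of the hinged hold-down cover, rad: 0 fully down on its stops, parallel to the bed, at most 2.05; 1.74 is upright; starts nearly down (0 to 0.25). Stiff hinge: stays where left, 2 to 4 N at the front bar moves it. An open frame: two side arms at bed y = +-130 mm, a front bar, and a middle bar with a rubber strip that when down lies 2 mm over the heat sinks
- cover_bar (a point): middle of the cover's round steel front bar (14 mm thick, 272 mm long along the bed's y), 178 mm from the hinge axis. Its frame turns with the cover: z out of the cover's outer face (upper when down, far side when open), x from the bar to the hinge. It can be pinched from above with the fingers before and behind it and led round its arc, turning between the pads
- cover_hinge (a point): middle of the cover's hinge axis, which runs along the bed's y at bed x = 88, z = 40 mm
- stamp: self-inking hand stamp, 130-250 g: black housing 66 (x) x 44 (y) x 46 mm (z), on it a grey spring head 54 x 32 mm, 50 mm high; 96 mm tall in all. Origin: centre of the underside, z up. Starts upright in its rest. It can be gripped by the head's sides, across the 32 mm, and pressed so if the fingertips are 20 mm or more above the housing
- stamp_head (a joint): how far the stamp's head is pressed down, m: 0 up, 0.018 at the stop. The spring takes 4.5 N to start and 13 N at the stop, and lifts the head again
- stamp_top (a point): centre of the top face of the stamp's head (96 mm over the underside when up)
- stamp_rest: the stamp's rest: a fixed shallow grey tray, 104 (x) x 82 (y) mm outside, 96 x 74 mm inside, its floor 4 mm and its rim 11 mm over the table. Origin: centre of its underside
- card: the job card: white, 110 (x) x 150 (y) x 3 mm, fixed. Origin: centre of its underside. It may lie left or right of the stamp's rest. A steel clip (top at 9 mm) lies at its +x edge, y = 0 to 60 mm
- card_box (a point): centre of the box printed on the card (card x = 0, y = -35 mm), on its top face 3 mm over the table; the outline is 84 mm along the card's x and 60 mm along its y, so the stamp's housing stands in it with its x along the card's x, either way round
- cleaner: bystander: the white bottle; leave it alone
- tape: bystander: the tape roll; leave it alone
- loupe: bystander: the loupe; leave it alone
- pen: bystander: the steel pen; leave it alone
- driver: bystander: the screwdriver; leave it alone
- parts_cup: bystander: the parts cup; leave it alone
- board0: power-supply board 130 (x) x 54 (y) x 4 mm, 110-200 g. Origin: centre of underside, z out of the component face. Grip: its finned heat sink in the middle, 80 x 28 mm (x, y), from 4 to 28 mm over the underside. Other parts (top at 24 mm or less) stand 45 to 61 mm from the middle along x. Starts on the mat, x roughly along world x. 2 to 4 present (absent: None)
- board1: another board, just like board0: same size, parts and origin (None if absent)
- board2: another board, just like board0: same size, parts and origin (None if absent)
- board3: another board, just like board0: same size, parts and origin (None if absent)

How it is judged:
On the way, in this order (a step that is already met when the one before it is completed fails the run):
1. every board present lies flat on both ledges, inside the lips, and is let go (x of board0 in the frame of bed between -0.008 and 0.008 m and y of board0 in the frame of bed between -0.12 and 0.12 m and z of board0 in the frame of bed between -0.0025 and 0.0025 m and angle between the z axis of each of board0, board1, board2, board3 and the z axis of bed, either way round below 0.03 rad and angle between each of board0, board1, board2, board3's own z axis and vertical below 0.5 rad and contact force between the fingers and board0 below 0.2 N and x of board1 in the frame of bed between -0.008 and 0.008 m and y of board1 in the frame of bed between -0.12 and 0.12 m and z of board1 in the frame of bed between -0.0025 and 0.0025 m and contact force between the fingers and board1 below 0.2 N and x of board2 in the frame of bed between -0.008 and 0.008 m and y of board2 in the frame of bed between -0.12 and 0.12 m and z of board2 in the frame of bed between -0.0025 and 0.0025 m and contact force between the fingers and board2 below 0.2 N and x of board3 in the frame of bed between -0.008 and 0.008 m and y of board3 in the frame of bed between -0.12 and 0.12 m and z of board3 in the frame of bed between -0.0025 and 0.0025 m and contact force between the fingers and board3 below 0.2 N), for 0.3 s.
2. the cover is fully down over the seated boards (all of step 1 and value of joint cover below 0.04 rad), for 0.3 s.
3. with the cover down, the stamp stands upright in the card's box and its head is pressed to the stop (value of joint cover below 0.04 rad and horizontal distance between stamp and card_box below 0.012 m and angle between the x axis of stamp and the x axis of card, either way round below 0.2 rad and angle between stamp's own z axis and vertical below 0.08 rad and value of joint stamp_head above 0.0155 m), for 0.1 s.
At the end, for the whole second after the job is handed in: Boards flat on both ledges (8 mm across, 120 mm along, 2.5 mm height, 0.03 rad), let go; cover under 0.04 rad; stamp pressed within 2.5 mm of its stop, 12 mm from the box centre, 0.2 rad of square, then upright in its rest within 25 mm, head up; all at rest (all of step 2 and horizontal distance between stamp and stamp_rest below 0.025 m and z of stamp in the frame of stamp_rest between 0.001 and 0.007 m and angle between stamp's own z axis and vertical below 0.06 rad and value of joint stamp_head below 0.003 m and linear speed of each of stamp, board0, board1, board2, board3 below 0.02 m/s); the robot touches nothing.
It fails at once if another thing on the bench (bottle, tape, loupe, pen, screwdriver, cup) is moved by more than 60 mm (distance of any of cleaner, tape, loupe, pen, driver, parts_cup from where it was at the start of the episode above 0.06 m).
Of board0, board1, board2, board3 only 2 to 4 are there at a start; the rules pass over those that are not, and their reading is None.
At some moment in a run one of board0, board1, board2, board3 may be knocked a few centimetres aside while the robot is not near it.
Once in a run the grip may slacken for a moment while it holds something.
It also fails if it takes over 210 s, if anything falls off the work surface, if the arm or the gripper's body presses on something with over 40 N, if the wrist force passes 120 N, or if a joint passes its speed limit or range.

## Working session

There is one attempt and no reset: what is moved stays moved. The work goes in short steps, Python scripts to look and compute and a tool call to move; the robot and the scene stay as the last step left them, time stands still between calls to the robot, and variables do not carry over. Pictures are saved under pics/ and viewed, at most 14 in all, crops included, and the job is handed in when it is done.

Besides the shell and the picture viewer there is one more tool, called after ">>>" as name([rows], argument=value, ...), one row to a line, values as JSON. carry_out: Moves the arm, as the interface text tells. Shift numbers are shares of 0.025 m and turn numbers shares of 0.1 rad, none past 1 either way. Its arguments: {"type":"object","properties":{"commands":{"type":"array"},"squeeze":{"type":"number"}},"required":["commands"]}

```bash
ls; mkdir -p pics
python3 - <<'E'
from cell import arm
import cv2,numpy as np
s=arm.observe();print(s)
for n in("scene","side"):
    d=arm.get_image(n);cv2.imwrite(f"pics/{n}0.png",d["pixels"][:,:,::-1]);np.savez(f"{n}0.npz",**d);print(n,d["mtx"],d["R"],d["t"])
E
```

```text
pics
{'clock': 0.0, 'joints': array([ 1.16641876,  0.43519404,  0.02496214,  1.57408357, -0.0115757 ,
        1.13397427, -0.07510821]), 'dq': array([ 0.00097822, -0.0010644 , -0.001635  , -0.00061101, -0.00091958,
        0.00072421,  0.00134701]), 'joint_efforts': array([ 8.09691096e-05, -6.67850733e+01,  9.86046642e-01, -3.14458358e+01,
       -6.03293977e-02,  4.28279070e-02,  1.82366707e-04]), 'position': array([ 0.18554054, -0.59625793,  0.19536809]), 'ee_rot': array([-3.10446132e+00, -4.71924329e-01,  5.96182542e-04]), 'force': array([ 0.53911129, -0.83858247, -0.71998484]), 'ft_torque': array([ 0.06455769, -0.03919539, -0.02963848]), 'gripper_force': 0.0, 'width': 1.0025203880852636}
scene [[409.35852288   0.         255.6473235 ]
 [  0.         409.35852288 192.53501423]
 [  0.           0.           1.        ]] [[-0.52102756  0.85352157  0.0055863 ]
 [ 0.56648036  0.35068566 -0.74573425]
 [-0.63845931 -0.38538356 -0.6662201 ]] [ 0.3228457  -0.25625824  1.90087575]
side [[395.69128466   0.         263.11143353]
 [  0.         395.69128466 187.68311767]
 [  0.           0.           1.        ]] [[-0.98984721 -0.14185611  0.00890716]
 [-0.10234714  0.66787125 -0.73720625]
 [ 0.09862838 -0.73063318 -0.67560906]] [0.60260559 0.13976745 1.14096176]
```

View pics/scene0.png

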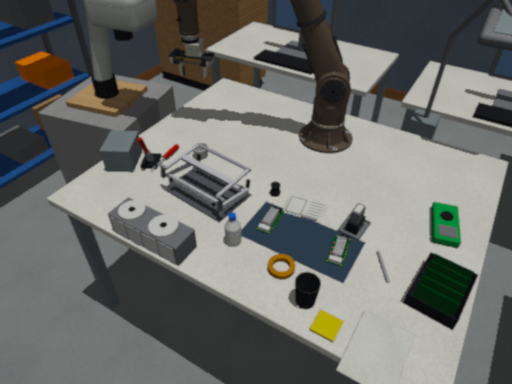

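View pics/side0.png

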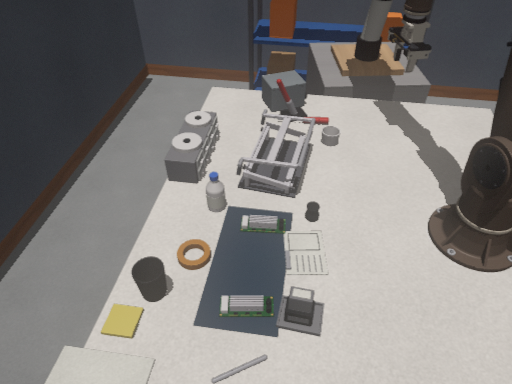

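Two boards on the mat; frame left in scene, card and stamp between mat and robot. I'll make a world-coordinates top view from the depth data.

```bash
cat > h.py <<'E'
import numpy as np,cv2
from scipy.spatial.transform import Rotation as Ro
def pts(d):
    z=d["range_z"].astype(float);h,w=z.shape;u,v=np.meshgrid(np.arange(w),np.arange(h));K=d["mtx"]
    P=np.dstack([(u-K[0,2])/K[0,0]*z,(v-K[1,2])/K[1,1]*z,z])
    if "R" in d: return (P-d["t"])@d["R"]
    return P
def proj(d,X):
    c=np.atleast_2d(X)@d["R"].T+d["t"];p=c@d["mtx"].T;return p[:,:2]/p[:,2:]
def ray(d,uv,z):
    uv=np.atleast_2d(uv);r=np.c_[uv,np.ones(len(uv))]@np.linalg.inv(d["mtx"]).T@d["R"];c=-d["R"].T@d["t"]
    return c+r*((z-c[2])/r[:,2])[:,None]
E
python3 - <<'E'
from h import *
x0,x1,y0,y1=0.2,1.0,-0.75,0.75;s=500
im=np.zeros((int((x1-x0)*s),int((y1-y0)*s),3),np.uint8)
for n in("side","scene"):
    d=dict(np.load(f"{n}0.npz"));P=pts(d);print(n,-d["R"].T@d["t"],(d["range_z"]>0).mean())
    big=cv2.resize(P,None,fx=3,fy=3,interpolation=cv2.INTER_NEAREST) if 0 else P
    m=(d["range_z"]>0)&(P[...,2]>-.02)&(P[...,2]<.3)
    r=((x1-P[...,0])*s).astype(int);c=((y1-P[...,1])*s).astype(int)
    m&=(r>=1)&(r<im.shape[0]-1)&(c>=1)&(c<im.shape[1]-1)
    o=np.argsort(P[...,2][m])
    for a,b,k in zip(r[m][o],c[m][o],d["pixels"][m][o]):
        im[a-1:a+1,b-1:b+1]=k[::-1]
for k in range(2,10):
    r=int((x1-k/10)*s);cv2.line(im,(0,r),(750,r),(0,0,255),1);cv2.putText(im,f"{k/10}",(0,r),0,.4,(0,0,255))
for k in range(-7,8):
    c=int((y1-k/10)*s);cv2.line(im,(c,0),(c,400),(0,0,255),1);cv2.putText(im,f"{k/10}",(c,10),0,.35,(255,0,0))
cv2.imwrite("pics/top0.png",im)
E
```

```text
side [0.49826106 0.82576114 0.86851404] 0.9959564208984375
scene [1.52700858 0.5468766  1.07349758] 0.9950815836588541
```

View pics/top0.png

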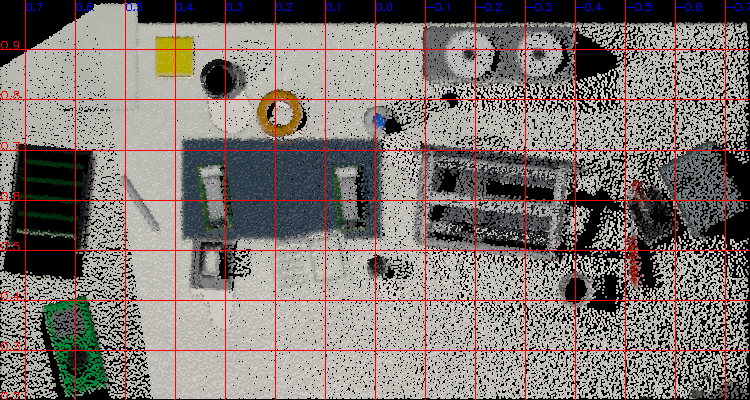

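Top view: boards near (0.61,0.325) and (0.61,0.055), stamp/rest near (0.47,0.33), card around y≈0.13, frame about (0.6,-0.24) slightly yawed. Now precise measurements.

Run:
```python
from h import *
D={n:dict(np.load(f"{n}0.npz")) for n in("side","scene")}
def sel(n,b,c=None):
    P=pts(D[n]);m=(P[...,0]>b[0])&(P[...,0]<b[1])&(P[...,1]>b[2])&(P[...,1]<b[3])&(P[...,2]>b[4])&(P[...,2]<b[5]);return P[m],D[n]["pixels"][m]
def rect(p):
    r=cv2.minAreaRect((p[:,:2]*1000).astype(np.float32));return np.round(r[0],1),np.round(r[1],1),round(r[2],1),len(p),np.round(np.percentile(p[:,2],[5,50,95]),4)
for n in D:
    print(n)
    for nm,b in dict(mat=(.55,.68,.15,.25,-.02,.02),A=(.5,.7,.25,.38,.026,.04),A2=(.5,.7,.25,.38,.005,.04),B=(.5,.7,.0,.12,.026,.04),B2=(.5,.7,.0,.12,.005,.04),stamp=(.38,.53,.26,.4,.088,.15),house=(.38,.53,.26,.4,.045,.055),rest=(.35,.54,.25,.42,.006,.02),loupe=(.43,.52,-.05,.05,.01,.2),bottle=(.7,.8,-.05,.05,.01,.3),clip=(.4,.53,.03,.24,.005,.03)).items():
        p,c=sel(n,b)
        if len(p)>5: print(nm,*rect(p))
# frame
P,c=sel("side",(.45,.75,-.4,-.05,.05,.3));h,e=np.histogram(P[:,2],20);print(h,e)
big=[]
for n,(r0,r1,c0,c1) in dict(scene=(135,225,150,260),side=(100,200,235,335)).items():
    big.append(cv2.resize(D[n]["pixels"][r0:r1,c0:c1,::-1],(400,360),interpolation=cv2.INTER_CUBIC))
big2=[cv2.resize(D["side"]["pixels"][220:340,220:350,::-1],(400,240),interpolation=cv2.INTER_CUBIC),cv2.resize(D["scene"]["pixels"][180:280,240:370,::-1],(400,240),interpolation=cv2.INTER_CUBIC)]
cv2.imwrite("pics/crop1.png",np.vstack([np.hstack(big),np.hstack(big2)]))
```

```text
side
mat [615. 200.] [ 99.9 130. ] 90.0 1510 [0.0014 0.0039 0.0065]
A [572.4 321.2] [ 46.1 145.9] 86.7 446 [0.0269 0.0306 0.034 ]
A2 [600. 315.] [129.7 199.9] 89.9 1848 [0.0052 0.0091 0.0323]
B [592.   50.6] [97.8 35.9] 2.5 261 [0.0268 0.0306 0.0339]
B2 [601.1  60. ] [196.8 119.7] 0.3 998 [0.0052 0.0095 0.0326]
stamp [476.1 327.7] [33.4 53.7] 86.7 366 [0.091  0.1005 0.1034]
house [476.2 328.7] [43.6 65.9] 86.0 190 [0.0469 0.0501 0.0531]
rest [487.2 330.8] [123.8 142.4] 73.0 467 [0.0062 0.0102 0.0159]
loupe [462.6  -4.8] [41.3 39.1] 51.2 223 [0.0134 0.0429 0.0507]
bottle [751.5   1.8] [56.1 40.1] 16.7 588 [0.0171 0.0755 0.1297]
clip [471.2 135.1] [117.4 203.3] 0.0 469 [0.0051 0.0058 0.0106]
scene
mat [615. 200.] [ 99.9 129.8] 89.9 799 [-0.0013  0.0025  0.0065]
A [574.4 321.5] [ 44.4 144.3] 88.0 153 [0.0265 0.0305 0.0365]
A2 [601.3 314.8] [195.6 128.2] 1.6 756 [0.0053 0.0109 0.0327]
B [595.8  49.9] [94.5 30.1] 4.4 125 [0.0265 0.0295 0.0338]
B2 [600.5  60.5] [196.9 118.2] 0.2 494 [0.0053 0.0133 0.0315]
stamp [476.9 325.8] [32.2 62.7] 84.3 128 [0.0904 0.0989 0.1038]
house [478.7 325.3] [44.6 68.2] 86.6 67 [0.046  0.0502 0.0543]
rest [448.3 328.4] [116.8 189.5] 81.7 165 [0.0064 0.0102 0.0173]
loupe [466.9  -7.7] [38.3 41.8] 86.8 126 [0.012  0.0398 0.0508]
bottle [755.4  11.7] [46.7 93.4] 28.0 437 [0.0176 0.0769 0.1287]
clip [469.6 131.8] [120.7 191.8] 0.3 188 [0.0051 0.0064 0.0109]
[125  88  74 110 177 115  75  12   9   6   9   5   3   6  28  82 260 431
 211  78] [0.05004171 0.05405142 0.05806113 0.06207084 0.06608055 0.07009026
 0.07409997 0.07810968 0.08211939 0.0861291  0.09013881 0.09414853
 0.09815824 0.10216795 0.10617766 0.11018737 0.11419708 0.11820679
 0.1222165  0.12622621 0.13023592]
```

View pics/crop1.png

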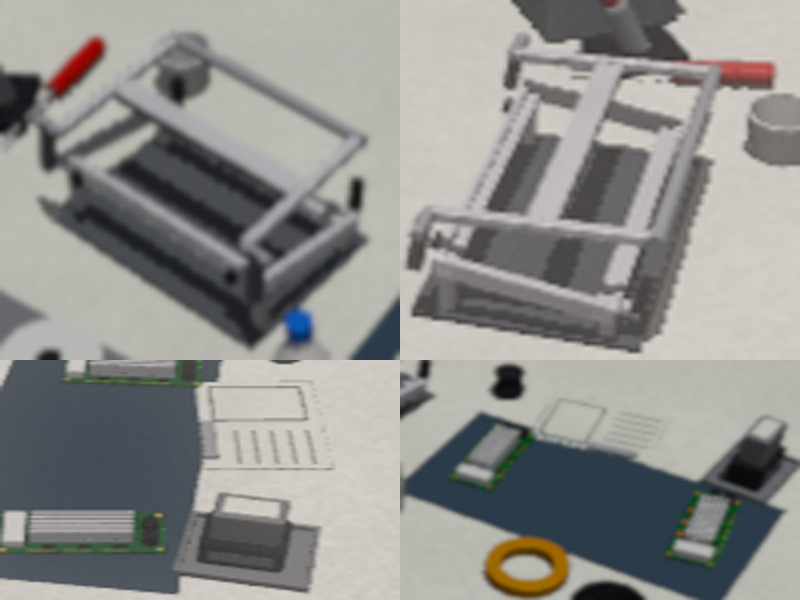

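Crops: cover front bar is at robot side (side crop (715,75)-(655,235)), raised a bit; the card's box is at the frame-side half, clip at far edge; both boards heat-sink clear. Fit frame, card and boards.

Run:
```python
from h import *
D={n:dict(np.load(f"{n}0.npz")) for n in("side","scene")}
for n in D:
    P=pts(D[n]);px=D[n]["pixels"].astype(int)
    def box(b): return (P[...,0]>b[0])&(P[...,0]<b[1])&(P[...,1]>b[2])&(P[...,1]<b[3])&(P[...,2]>b[4])&(P[...,2]<b[5])
    R=lambda p:(lambda r:(np.round(r[0],1),np.round(r[1],1),round(r[2],1),len(p)))(cv2.minAreaRect((p[:,:2]*1000).astype(np.float32)))
    print(n)
    for nm,b in dict(A=(.54,.7,.26,.38,.014,.04),B=(.54,.7,.0,.12,.014,.04)).items():
        print(nm,R(P[box(b)]))
        q=P[box(b)&(P[...,2]>.0245)];print(' sink',R(q), q[:,:2].mean(0))
    # bars: points z>.085
    q=P[box((.4,.8,-.42,-.05,.085,.2))]
    A=np.c_[q[:,:2],np.ones(len(q))];co=np.linalg.lstsq(A,q[:,2],rcond=None)[0];res=q[:,2]-A@co
    k=abs(res)<.006;co=np.linalg.lstsq(A[k],q[k,2],rcond=None)[0];print("cover plane",co,len(q),k.sum(),"rect",R(q[k]))
    nrm=np.array([-co[0],-co[1],1]);nrm/=np.linalg.norm(nrm);print("tilt",np.arctan(np.hypot(co[0],co[1])),np.degrees(np.arctan2(co[1],co[0])))
    bx=cv2.boxPoints(cv2.minAreaRect((q[k][:,:2]*1000).astype(np.float32)));print(bx.round(0).tolist())
    q=P[box((.4,.8,-.45,-.03,.003,.02))]; dark=px[box((.4,.8,-.45,-.03,.003,.02))].mean(1)<110; print("foot",R(q[dark]))
    # card box: dark-ish pixels on white
    g=px.mean(2);m=box((.38,.56,.02,.26,-.01,.02))
    print("card area",g[m].mean())
```

```text
side
A (array([604.1, 321.6]), array([119.8,  41.1]), 9.1, 681)
 sink (array([601.7, 323. ]), array([115.3,  37.5]), 9.1, 472) [0.59882965 0.32105928]
B (array([602.8,  51.6]), array([118.5,  43.8]), 5.0, 424)
 sink (array([599.9,  53.3]), array([112.4,  39.1]), 5.6, 279) [0.59764381 0.05386081]
cover plane [-0.0641183   0.0072602   0.15848029] 1127 1019 rect (array([ 587.8, -231. ]), array([325.9, 190.4]), 83.5, 1019)
tilt 0.06443869196113754 173.53984230894446
[[475.0, -382.0], [664.0, -404.0], [701.0, -80.0], [511.0, -58.0]]
foot (array([ 570.2, -246.7]), array([339. , 218.9]), 79.2, 1577)
card area 174.48334073745002
scene
A (array([606.4, 319.5]), array([123.9,  38. ]), 8.7, 254)
 sink (array([606.1, 319. ]), array([124.1,  31.9]), 5.3, 122) [0.60106671 0.31917037]
B (array([604.9,  50.9]), array([126. ,  39.7]), 4.2, 244)
 sink (array([600.5,  51.1]), array([115.7,  30.7]), 2.1, 141) [0.59893502 0.05090518]
cover plane [-0.06927617  0.00703327  0.15991086] 998 813 rect (array([ 590.1, -236.6]), array([330.8, 193.8]), 84.2, 813)
tilt 0.06952006563588121 174.2029060422628
[[477.0, -391.0], [670.0, -411.0], [703.0, -82.0], [510.0, -62.0]]
foot (array([ 590.8, -221. ]), array([463.7, 251.9]), 74.8, 1594)
card area 154.2987935878367
```

```bash
cat >> h.py <<'E'
def down(az): # tool pointing down, tool y at world azimuth az
    y=np.array([np.cos(az),np.sin(az),0]);z=np.array([0,0,-1.]);return np.c_[np.cross(y,z),y,z]
def plan(p,R,p1,R1,op,n=None):
    p=np.array(p,float);p1=np.array(p1);w=Ro.from_matrix(R.T@R1).as_rotvec()
    k=int(np.ceil(max(np.linalg.norm(w)/.098,np.linalg.norm(p1-p)/.0245*1.0,1)));n=n or k
    st=(p1-p)/n;out=[]
    for i in range(n):
        r=[op,*np.round(R.T@((p1-p)/(n-i))/.025,2),*np.round(w/n/.1,3)];out.append([float(x) for x in r])
        p=p+R@np.array(r[1:4])*.025;R=R@Ro.from_rotvec(np.array(r[4:])*.1).as_matrix()
    for i in range(0,n,8): print("[" + ",".join(str([round(x,3) for x in r]).replace(" ","") for r in out[i:i+8])+"]")
    print("end",p.round(4));return p,R
E
python3 - <<'E'
from h import *;from cell import arm
s=arm.observe();R=Ro.from_rotvec(s["ee_rot"]).as_matrix()
p,R=plan(s["position"],R,[.25,-.5,.32],R,1)
p,R=plan(p,R,[.46,-.224,.32],down(-.105),1)
d=arm.get_image("wrist");print(d["tool_from_camera"].round(3),d["mtx"][0,0])
E
```

```text
[[1.0,0.52,-0.42,-0.71,0.0,0.0,0.0],[1.0,0.51,-0.42,-0.71,0.0,0.0,0.0],[1.0,0.52,-0.42,-0.71,0.0,0.0,0.0],[1.0,0.51,-0.41,-0.71,0.0,0.0,0.0],[1.0,0.52,-0.42,-0.71,0.0,0.0,0.0],[1.0,0.51,-0.41,-0.71,0.0,0.0,0.0],[1.0,0.52,-0.42,-0.72,0.0,0.0,0.0]]
end [ 0.2501 -0.4999  0.32  ]
[[1.0,0.75,-0.54,0.0,-0.001,-0.0,-0.776],[1.0,0.79,-0.48,0.0,-0.001,-0.0,-0.776],[1.0,0.83,-0.41,0.0,-0.001,-0.0,-0.776],[1.0,0.86,-0.35,0.0,-0.001,-0.0,-0.776],[1.0,0.88,-0.28,0.0,-0.001,-0.0,-0.776],[1.0,0.9,-0.21,0.0,-0.001,-0.0,-0.776],[1.0,0.91,-0.14,0.0,-0.001,-0.0,-0.776],[1.0,0.92,-0.07,0.0,-0.001,-0.0,-0.776]]
[[1.0,0.92,0.0,0.0,-0.001,-0.0,-0.776],[1.0,0.92,0.07,0.0,-0.001,-0.0,-0.776],[1.0,0.91,0.15,0.0,-0.001,-0.0,-0.776],[1.0,0.9,0.22,0.0,-0.001,-0.0,-0.776],[1.0,0.88,0.28,0.0,-0.001,-0.0,-0.776],[1.0,0.86,0.35,0.0,-0.001,-0.0,-0.776],[1.0,0.83,0.42,0.01,-0.001,-0.0,-0.776]]
end [ 0.4599 -0.2239  0.3199]
[[-0.001 -0.967 -0.255  0.068]
 [ 1.    -0.001 -0.     0.002]
 [ 0.    -0.255  0.967 -0.189]
 [ 0.     0.     0.     1.   ]] 345.8202940182017
```

>>> carry_out([
  [1,0.52,-0.42,-0.71,0,0,0],
  [1,0.51,-0.42,-0.71,0,0,0],
  [1,0.52,-0.42,-0.71,0,0,0],
  [1,0.51,-0.41,-0.71,0,0,0],
  [1,0.52,-0.42,-0.71,0,0,0],
  [1,0.51,-0.41,-0.71,0,0,0],
  [1,0.52,-0.42,-0.72,0,0,0],
], squeeze=20)

```text
clock: 0.85
position: [0.2511, -0.499, 0.3222]
ee_rot: [3.105, 0.473, 0.001]
force: [-0.5, -0.8, -0.3]
width: 1.001
gripper_force: 0.0
```

>>> carry_out([
  [1,0.75,-0.54,0,0,0,-0.776],
  [1,0.79,-0.48,0,0,0,-0.776],
  [1,0.83,-0.41,0,0,0,-0.776],
  [1,0.86,-0.35,0,0,0,-0.776],
  [1,0.88,-0.28,0,0,0,-0.776],
  [1,0.9,-0.21,0,0,0,-0.776],
  [1,0.91,-0.14,0,0,0,-0.776],
  [1,0.92,-0.07,0,0,0,-0.776],
])

```text
clock: 1.65
position: [0.3631, -0.3515, 0.3208]
ee_rot: [2.809, 1.407, 0.0]
force: [0.2, -0.4, -0.7]
width: 1.001
gripper_force: 0.0
```

>>> carry_out([
  [1,0.92,0,0,0,0,-0.776],
  [1,0.92,0.07,0,0,0,-0.776],
  [1,0.91,0.15,0,0,0,-0.776],
  [1,0.9,0.22,0,0,0,-0.776],
  [1,0.88,0.28,0,0,0,-0.776],
  [1,0.86,0.35,0,0,0,-0.776],
  [1,0.83,0.42,0,0,0,-0.776],
  [1,0,0,0,0,0,0],
])

```text
clock: 2.45
position: [0.4625, -0.2202, 0.3206]
ee_rot: [-2.324, -2.113, -0.003]
force: [0.0, 1.1, 0.4]
width: 1.0
gripper_force: 0.0
```

```bash
cat >> h.py <<'E'
def wrist(arm):
    s=arm.observe();d=arm.get_image("wrist");R=Ro.from_rotvec(s["ee_rot"]).as_matrix();T=d["tool_from_camera"]
    P=pts(d)@T[:3,:3].T+T[:3,3];P=P@R.T+s["position"];d["W"]=P
    C=R@T[:3,:3];d["R"]=C.T;d["t"]=-C.T@(R@T[:3,3]+s["position"]);return s,d
E
python3 - <<'E'
from h import *;from cell import arm
s,d=wrist(arm);print(s["position"],s["ee_rot"],s["clock"],s["joints"])
cv2.imwrite("pics/w1.png",d["pixels"][:,:,::-1]);np.savez("w1.npz",**d)
P=d["W"];m=(P[...,2]>.1)&(P[...,2]<.14)&(P[...,0]>.4)&(P[...,0]<.545)
q=P[m]; print(len(q))
c=np.polyfit(q[:,1],q[:,0],1)
for _ in range(4):
    r=q[:,0]-np.polyval(c,q[:,1]);k=abs(r)<.009;c=np.polyfit(q[k,1],q[k,0],1)
print(c,k.sum(),np.polyval(c,-.224),np.percentile(q[k,2],[5,50,95]),q[k,1].min(),q[k,1].max())
E
```

```text
[ 0.46246702 -0.22019298  0.32060474] [-2.32365992 -2.11344679 -0.0026858 ] 2.45 [ 0.6606821   0.1982248  -0.38713448  1.61376477  0.07457585  1.34412385
  0.16897228]
3068
[0.11721738 0.52635721] 2795 0.500100512691349 [0.12204893 0.12580041 0.12768634] -0.3380570969287937 -0.09057452237769881
```

View pics/w1.png

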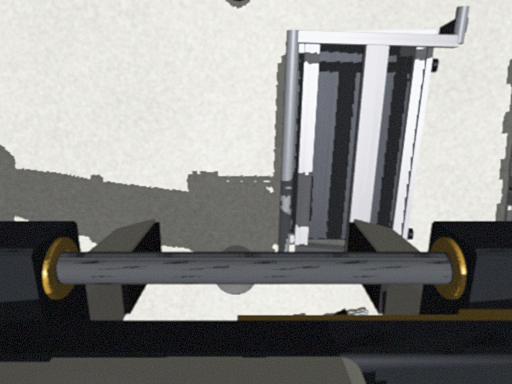

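Wrist view shows the front bar vertical at column ~290, +y end of it at (292,35); fit agrees with the scene (x=0.500 at y=-0.224, top 0.127). Pinch it.

Run:
```python
from h import *;from cell import arm
s=arm.observe();R=Ro.from_rotvec(s["ee_rot"]).as_matrix()
p,R=plan(s["position"],R,[.500,-.224,.22],down(-.113),1)
p,R=plan(p,R,[.500,-.224,.102],R,1)
th=np.linspace(.056,1.68,25);u=-.178*np.cos(th);z=.178*np.sin(th)
print([[round(a/.025,2),round(-b/.025,2)] for a,b in zip(np.diff(u),np.diff(z))])
```

```text
[[1.0,0.02,0.31,0.8,-0.0,-0.001,0.027],[1.0,0.02,0.31,0.81,-0.0,-0.001,0.027],[1.0,0.02,0.31,0.8,-0.0,-0.001,0.027],[1.0,0.02,0.31,0.81,-0.0,-0.001,0.027],[1.0,0.01,0.31,0.8,-0.0,-0.001,0.027]]
end [ 0.5001 -0.224   0.22  ]
[[1.0,0.0,-0.0,0.94,0.0,0.0,0.0],[1.0,0.0,-0.0,0.95,0.0,0.0,0.0],[1.0,0.0,-0.0,0.94,0.0,0.0,0.0],[1.0,0.0,-0.0,0.95,0.0,0.0,0.0],[1.0,0.0,-0.0,0.94,0.0,0.0,0.0]]
end [ 0.5001 -0.224   0.102 ]
[[np.float64(0.04), np.float64(-0.48)], [np.float64(0.08), np.float64(-0.48)], [np.float64(0.11), np.float64(-0.47)], [np.float64(0.14), np.float64(-0.46)], [np.float64(0.17), np.float64(-0.45)], [np.float64(0.2), np.float64(-0.44)], [np.float64(0.23), np.float64(-0.42)], [np.float64(0.26), np.float64(-0.41)], [np.float64(0.28), np.float64(-0.39)], [np.float64(0.31), np.float64(-0.37)], [np.float64(0.33), np.float64(-0.35)], [np.float64(0.36), np.float64(-0.32)], [np.float64(0.38), np.float64(-0.3)], [np.float64(0.4), np.float64(-0.27)], [np.float64(0.41), np.float64(-0.25)], [np.float64(0.43), np.float64(-0.22)], [np.float64(0.44), np.float64(-0.19)], [np.float64(0.46), np.float64(-0.16)], [np.float64(0.47), np.float64(-0.13)], [np.float64(0.47), np.float64(-0.09)], [np.float64(0.48), np.float64(-0.06)], [np.float64(0.48), np.float64(-0.03)], [np.float64(0.48), np.float64(0.0)], [np.float64(0.48), np.float64(0.04)]]
```

>>> carry_out([
  [1,0.02,0.31,0.8,0,0,0.027],
  [1,0.02,0.31,0.81,0,0,0.027],
  [1,0.02,0.31,0.8,0,0,0.027],
  [1,0.02,0.31,0.81,0,0,0.027],
  [1,0.01,0.31,0.8,0,0,0.027],
  [0.7,0,0,0.94,0,0,0],
  [0.6,0,0,0.95,0,0,0],
  [0.6,0,0,0.94,0,0,0],
])

```text
clock: 3.3
position: [0.4985, -0.2272, 0.1483]
ee_rot: [2.35, 2.085, -0.001]
force: [0.5, -0.0, -0.2]
width: 0.79
gripper_force: 0.0
```

>>> carry_out([
  [0.5,0,0,0.95,0,0,0],
  [0.4,0,0,0.94,0,0,0],
  [0,0,0,0,0,0,0],
  [0,0,0,0,0,0,0],
  [0,0,0,0,0,0,0],
  [0,0,0,0,0,0,0],
  [0,0,0,0,0,0,0],
  [0,0,0,0,0,0,0],
], squeeze=12)

```text
clock: 4.1
position: [0.499, -0.2265, 0.1027]
ee_rot: [2.349, 2.085, 0.0]
force: [0.4, 0.1, -0.7]
width: 0.092
gripper_force: 0.0
```

>>> carry_out([
  [0,0,0,0,0,0,0],
  [0,0,0,0,0,0,0],
])

```text
clock: 4.3
position: [0.4988, -0.2263, 0.1022]
ee_rot: [2.349, 2.086, 0.0]
force: [0.6, -0.3, 0.2]
width: 0.002
gripper_force: 0.0
```

Run:
```python
from h import *;from cell import arm
print(arm.observe()["width"])
ims=[]
for n,(X) in dict(scene=(.5,-.224,.12),side=(.5,-.224,.12)).items():
    d=arm.get_image(n);c=proj(d,X)[0].astype(int);print(n,c)
    k=d["pixels"][c[1]-60:c[1]+60,c[0]-66:c[0]+66,::-1];k=cv2.resize(k,(400,364),interpolation=cv2.INTER_CUBIC);ims.append(k)
cv2.imwrite("pics/c2.png",np.hstack(ims))
```

```text
0.00249213515108565
scene [222 156]
side [306 141]
```

View pics/c2.png

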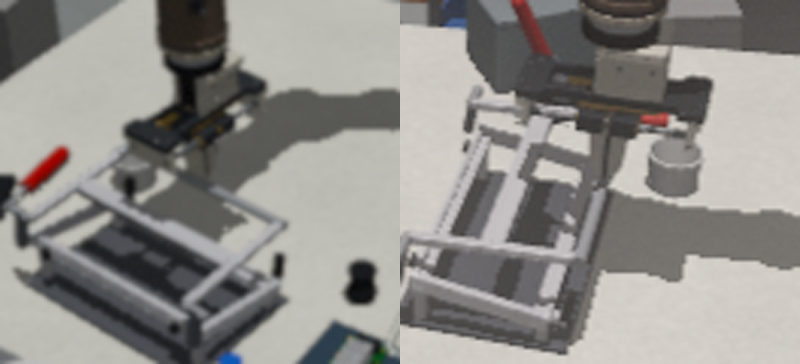

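Picture: fingers are shut without the bar, apparently on its robot side. Measure the bar again.

Run:
```python
from h import *;from cell import arm
def fit(P,n):
    m=(P[...,2]>.1)&(P[...,2]<.16)&(P[...,0]>.4)&(P[...,0]<.56)&(P[...,1]>-.205)&(P[...,1]<-.11)
    q=P[m]; q=q[q[:,0]<np.median(q[:,0])+.012] if 0 else q
    for y in np.arange(-.2,-.11,.02):
        k=q[abs(q[:,1]-y)<.006]
        if len(k): print(n,round(y,3),len(k),np.percentile(k[:,0],[2,50,98]).round(4),np.percentile(k[:,2],[5,50,95]).round(4))
for n in("scene","side"):
    d=arm.get_image(n);fit(pts(d),n)
    fit(pts(dict(np.load(n+"0.npz"))),n+"0")
s,d=wrist(arm);fit(d["W"],"wrist")
fit(np.load("w1.npz")["W"],"w1")
```

```text
scene -0.2 10 [0.5037 0.5062 0.5135] [0.1203 0.1225 0.1277]
scene -0.18 10 [0.5054 0.5118 0.5153] [0.1185 0.1249 0.1279]
scene -0.16 11 [0.5061 0.5142 0.5183] [0.1183 0.1244 0.1269]
scene -0.14 10 [0.5058 0.5142 0.5197] [0.1193 0.1247 0.1264]
scene -0.12 9 [0.5107 0.5173 0.5241] [0.1184 0.1244 0.1276]
scene0 -0.2 9 [0.5035 0.5072 0.5112] [0.1167 0.1236 0.1269]
scene0 -0.18 11 [0.5008 0.5107 0.5161] [0.1166 0.1249 0.128 ]
scene0 -0.16 9 [0.5093 0.5135 0.5199] [0.1163 0.1258 0.1302]
scene0 -0.14 10 [0.51   0.515  0.5212] [0.1187 0.1221 0.1268]
scene0 -0.12 11 [0.5102 0.5179 0.5238] [0.1189 0.1236 0.1261]
side -0.2 9 [0.4982 0.5016 0.5074] [0.123  0.126  0.1288]
side -0.18 12 [0.5    0.5038 0.5118] [0.1232 0.125  0.1287]
side -0.16 11 [0.5018 0.5081 0.5118] [0.1242 0.1266 0.1276]
side -0.14 13 [0.5035 0.5098 0.5158] [0.123  0.1237 0.1277]
side -0.12 9 [0.5052 0.5113 0.5177] [0.1206 0.1243 0.1275]
side0 -0.2 10 [0.4982 0.5033 0.5099] [0.1217 0.1258 0.128 ]
side0 -0.18 11 [0.5    0.5064 0.5118] [0.1215 0.1249 0.1279]
side0 -0.16 10 [0.5014 0.5052 0.5114] [0.12   0.1257 0.128 ]
side0 -0.14 13 [0.5035 0.5095 0.5152] [0.122  0.1266 0.1286]
side0 -0.12 14 [0.5052 0.5102 0.5176] [0.121  0.1254 0.1294]
wrist -0.2 585 [0.497  0.5037 0.5102] [0.1226 0.1259 0.1274]
wrist -0.18 722 [0.4991 0.506  0.5128] [0.1216 0.1258 0.1275]
wrist -0.16 777 [0.5016 0.5083 0.5149] [0.1225 0.1259 0.1276]
wrist -0.14 857 [0.5037 0.5105 0.5171] [0.1223 0.1259 0.1276]
wrist -0.12 488 [0.5061 0.5122 0.5194] [0.1221 0.1258 0.1275]
w1 -0.2 127 [0.4965 0.5027 0.5101] [0.1218 0.1258 0.1278]
w1 -0.18 139 [0.499  0.5053 0.5126] [0.1223 0.1257 0.1275]
w1 -0.16 148 [0.5007 0.5073 0.515 ] [0.122  0.1258 0.1279]
w1 -0.14 152 [0.5031 0.5095 0.5173] [0.1211 0.1258 0.1282]
w1 -0.12 164 [0.5056 0.5118 0.5198] [0.1216 0.1257 0.128 ]
```

Run:
```python
from h import *;from cell import arm
s,d=wrist(arm);print({k:np.round(v,4) for k,v in s.items()})
cv2.imwrite("pics/w2.png",d["pixels"][:,:,::-1])
P=d["W"]
for r in range(200,380,20): print(r,P[r,256].round(3),P[r,230].round(3),P[r,282].round(3))
```

```text
{'clock': np.float64(4.55), 'joints': array([ 0.5956,  0.4392, -0.3601,  1.8529,  0.195 ,  0.884 ,  0.024 ]), 'dq': array([ 0.0003, -0.0024, -0.0002, -0.0011,  0.0003, -0.0003,  0.0007]), 'joint_efforts': array([ 1.80000e-03, -6.03122e+01, -4.41200e+00, -2.63366e+01,
       -4.95000e-02,  4.19000e-02,  2.00000e-04]), 'position': array([ 0.4988, -0.2263,  0.1021]), 'ee_rot': array([-2.3491e+00, -2.0859e+00,  1.0000e-04]), 'force': array([ 0.2719, -0.4242, -0.5127]), 'ft_torque': array([-0.0139, -0.0786, -0.0162]), 'gripper_force': np.float64(0.0), 'width': np.float64(0.0039)}
200 [ 0.502 -0.21   0.127] [ 0.476 -0.245  0.001] [ 0.521 -0.248  0.009]
220 [ 0.501 -0.22   0.127] [ 0.473 -0.263  0.001] [ 0.519 -0.266  0.008]
240 [ 0.501 -0.219  0.155] [ 0.498 -0.191  0.217] [ 0.51  -0.193  0.216]
260 [ 0.503 -0.198  0.215] [ 0.498 -0.193  0.223] [ 0.509 -0.195  0.223]
280 [ 0.503 -0.203  0.216] [ 0.497 -0.198  0.223] [ 0.509 -0.2    0.222]
300 [ 0.5   -0.231  0.18 ] [ 0.497 -0.203  0.223] [ 0.508 -0.204  0.223]
320 [ 0.503 -0.203  0.231] [ 0.497 -0.203  0.231] [ 0.508 -0.203  0.232]
340 [ 0.503 -0.203  0.238] [ 0.498 -0.202  0.237] [ 0.507 -0.203  0.238]
360 [ 0.503 -0.202  0.243] [ 0.498 -0.202  0.243] [ 0.507 -0.203  0.243]
```

View pics/w2.png

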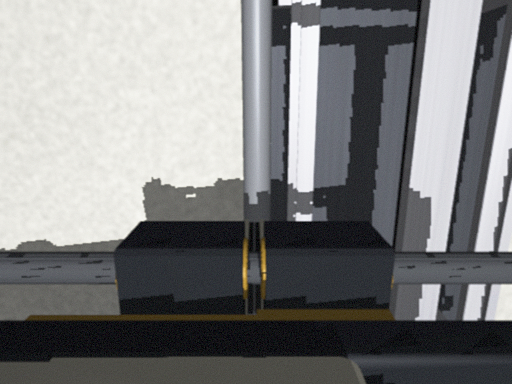

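Run:
```python
from h import *;from cell import arm
s,d=wrist(arm);P=d["W"]
for r in range(212,262,4): print(r,[tuple(P[r,c,1:].round(3)) for c in (240,246,252,256,260,266,272)])
w=np.load("w1.npz")["W"];p=np.array([.46246702,-.22019298,.32060474])
print("w1 rel z, dy")
for r in range(216,330,8): print(r,[tuple((w[r,c]-p).round(3)) for c in (100,140,155,360,380,410)])
```

```text
212 [(np.float64(-0.257), np.float64(-0.0)), (np.float64(-0.216), np.float64(0.126)), (np.float64(-0.216), np.float64(0.127)), (np.float64(-0.216), np.float64(0.126)), (np.float64(-0.216), np.float64(0.126)), (np.float64(-0.217), np.float64(0.125)), (np.float64(-0.258), np.float64(0.008))]
216 [(np.float64(-0.261), np.float64(0.001)), (np.float64(-0.218), np.float64(0.125)), (np.float64(-0.218), np.float64(0.127)), (np.float64(-0.218), np.float64(0.127)), (np.float64(-0.218), np.float64(0.126)), (np.float64(-0.219), np.float64(0.125)), (np.float64(-0.261), np.float64(0.009))]
220 [(np.float64(-0.265), np.float64(-0.0)), (np.float64(-0.216), np.float64(0.135)), (np.float64(-0.22), np.float64(0.125)), (np.float64(-0.22), np.float64(0.128)), (np.float64(-0.217), np.float64(0.135)), (np.float64(-0.221), np.float64(0.125)), (np.float64(-0.265), np.float64(0.009))]
224 [(np.float64(-0.191), np.float64(0.207)), (np.float64(-0.217), np.float64(0.14)), (np.float64(-0.219), np.float64(0.136)), (np.float64(-0.219), np.float64(0.136)), (np.float64(-0.217), np.float64(0.141)), (np.float64(-0.192)
[... 7454 characters left out ...]
-0.027), np.float64(0.027), np.float64(0.131)), (np.float64(-0.02), np.float64(0.026), np.float64(0.13)), (np.float64(-0.017), np.float64(0.025), np.float64(0.129)), (np.float64(0.024), np.float64(0.022), np.float64(0.13)), (np.float64(0.028), np.float64(0.021), np.float64(0.13)), (np.float64(0.033), np.float64(0.021), np.float64(0.13))]
328 [(np.float64(-0.027), np.float64(0.026), np.float64(0.132)), (np.float64(-0.019), np.float64(0.025), np.float64(0.132)), (np.float64(-0.016), np.float64(0.026), np.float64(0.133)), (np.float64(0.023), np.float64(0.022), np.float64(0.133)), (np.float64(0.027), np.float64(0.021), np.float64(0.132)), (np.float64(0.033), np.float64(0.02), np.float64(0.131))]
```

Run:
```python
from h import *;from cell import arm
for n in("side","scene"):
    d=arm.get_image(n);P=pts(d)
    for z in (.10,.12,.135,.16): print(n,z,proj(d,(.499,-.2165,z)).round(1))
    m=(abs(P[...,0]-.499)<.03)&(abs(P[...,1]+.226)<.018)&(P[...,2]>.08)&(P[...,2]<.2)
    q=P[m];v,u=np.nonzero(m)
    for a,b,c in sorted(zip(q[:,2].round(3),v,u))[:40:2]: print((float(a),int(b),int(c)),P[b,c].round(3),end=" ")
    print()
```

```text
side 0.1 [[306.4 147.6]]
side 0.12 [[307.  142.6]]
side 0.135 [[307.4 138.8]]
side 0.16 [[308.  132.2]]
(0.121, 141, 309) [ 0.493 -0.225  0.121] (0.122, 143, 308) [ 0.496 -0.213  0.122] (0.124, 142, 308) [ 0.496 -0.215  0.124] (0.125, 140, 306) [ 0.503 -0.223  0.125] (0.125, 142, 305) [ 0.505 -0.212  0.125] (0.126, 141, 307) [ 0.499 -0.217  0.126] (0.128, 140, 307) [ 0.5   -0.22   0.128] (0.13, 141, 306) [ 0.503 -0.211  0.13 ] (0.136, 138, 307) [ 0.5   -0.219  0.136] (0.136, 139, 308) [ 0.497 -0.214  0.136] (0.138, 138, 305) [ 0.507 -0.215  0.138] (0.141, 136, 304) [ 0.51  -0.222  0.141] (0.141, 137, 307) [ 0.501 -0.217  0.141] (0.141, 138, 306) [ 0.503 -0.212  0.141] (0.142, 137, 306) [ 0.504 -0.216  0.142] (0.142, 138, 310) [ 0.491 -0.213  0.142] (0.143, 137, 308) [ 0.498 -0.215  0.143] (0.144, 136, 303) [ 0.514 -0.217  0.144] (0.144, 137, 311) [ 0.488 -0.215  0.144] (0.145, 136, 310) [ 0.492 -0.219  0.145] 
scene 0.1 [[224.6 160.8]]
scene 0.12 [[224.3 156.7]]
scene 0.135 [[224.2 153.5]]
scene 0.16 [[223.9 148.2]]
(0.114, 158, 222) [ 0.505 -0.224  0.114] (0.117, 157, 220) [ 0.507 -0.232  0.117] (0.118, 157, 221) [ 0.506 -0.228  0.118] (0.119, 156, 220) [ 0.503 -0.234  0.119] (0.121, 155, 220) [ 0.5   -0.236  0.121] (0.122, 155, 221) [ 0.499 -0.232  0.122] (0.122, 158, 223) [ 0.511 -0.215  0.122] (0.124, 157, 223) [ 0.507 -0.217  0.124] (0.125, 155, 218) [ 0.508 -0.24   0.125] (0.125, 156, 219) [ 0.511 -0.233  0.125] (0.125, 157, 222) [ 0.511 -0.219  0.125] (0.126, 157, 225) [ 0.506 -0.208  0.126] (0.128, 155, 222) [ 0.504 -0.224  0.128] (0.128, 156, 224) [ 0.505 -0.214  0.128] (0.135, 153, 224) [ 0.497 -0.219  0.135] (0.139, 152, 224) [ 0.496 -0.219  0.139] (0.139, 154, 222) [ 0.51  -0.219  0.139] (0.142, 153, 222) [ 0.508 -0.22   0.142] (0.145, 151, 225) [ 0.495 -0.215  0.145] (0.147, 152, 218) [ 0.516 -0.233  0.147]
```

Depth from all three cameras puts the fingertips at z≈0.135 while the TCP reads 0.102: the real tips end ~33 mm short of the reported TCP. I'll account for that offset: open, descend 31 mm, close again.

>>> carry_out([
  [0.5,0,0,0,0,0,0],
  [0.5,0,0,0,0,0,0],
  [0.5,0,0,0,0,0,0],
  [0.5,0,0,0,0,0,0],
  [0.5,0,0,0,0,0,0],
  [0.5,0.03,0.03,0.4,0,0,0],
  [0.5,0,0,0.4,0,0,0],
  [0.5,0,0,0.44,0,0,0],
])

```text
clock: 5.55
position: [0.4994, -0.2255, 0.07]
ee_rot: [-2.349, -2.086, 0.0]
force: [-0.1, -0.5, -0.1]
width: 0.501
gripper_force: 0.0
```

>>> carry_out([
  [0,0,0,0,0,0,0],
  [0,0,0,0,0,0,0],
  [0,0,0,0,0,0,0],
  [0,0,0,0,0,0,0],
  [0,0,0,0,0,0,0],
  [0,0,0,0,0,0,0],
])

```text
clock: 6.15
position: [0.5005, -0.2258, 0.0716]
ee_rot: [2.348, 2.085, 0.001]
force: [2.0, -0.2, -0.2]
width: 0.15
gripper_force: 12.0
```

Bar gripped (0.15 = 14 mm). Lead it round.

>>> carry_out([
  [0,0,0.04,-0.48,0,0,0],
  [0,0,0.08,-0.48,0,0,0],
  [0,0,0.11,-0.47,0,0,0],
  [0,0,0.14,-0.46,0,0,0],
  [0,0,0.17,-0.45,0,0,0],
  [0,0,0.2,-0.44,0,0,0],
  [0,0,0.23,-0.42,0,0,0],
  [0,0,0.26,-0.41,0,0,0],
], squeeze=15)

```text
clock: 6.95
position: [0.5282, -0.229, 0.1617]
ee_rot: [-2.347, -2.083, 0.005]
force: [-7.1, 1.2, 0.6]
width: 0.149
gripper_force: 15.0
```

>>> carry_out([
  [0,0,0.28,-0.39,0,0,0],
  [0,0,0.31,-0.37,0,0,0],
  [0,0,0.33,-0.35,0,0,0],
  [0,0,0.36,-0.32,0,0,0],
  [0,0,0.38,-0.3,0,0,0],
  [0,0,0.4,-0.27,0,0,0],
  [0,0,0.41,-0.25,0,0,0],
  [0,0,0.43,-0.22,0,0,0],
])

```text
clock: 7.75
position: [0.6015, -0.2379, 0.2245]
ee_rot: [-2.349, -2.085, 0.002]
force: [-7.2, 1.2, 5.4]
width: 0.145
gripper_force: 15.0
```

>>> carry_out([
  [0,0,0.44,-0.19,0,0,0],
  [0,0,0.46,-0.16,0,0,0],
  [0,0,0.47,-0.13,0,0,0],
  [0,0,0.47,-0.09,0,0,0],
  [0,0,0.48,-0.06,0,0,0],
  [0,0,0.48,-0.03,0,0,0],
  [0,0,0.48,0,0,0,0],
  [0,0,0.48,0.04,0,0,0],
])

```text
clock: 8.55
position: [0.6958, -0.2492, 0.2398]
ee_rot: [2.349, 2.085, -0.0]
force: [-2.1, -1.0, 2.0]
width: 0.148
gripper_force: 15.0
```

>>> carry_out([
  [0,0,0.3,0.04,0,0,0],
  [0,0,0,0,0,0,0],
  [0,0,0,0,0,0,0],
])

```text
clock: 8.85
position: [0.7038, -0.2501, 0.2383]
ee_rot: [2.348, 2.085, 0.002]
force: [1.8, -0.6, 2.1]
width: 0.143
gripper_force: 15.0
```

Run:
```python
from h import *;from cell import arm
s=arm.observe();R=Ro.from_rotvec(s["ee_rot"]).as_matrix()
p,R=plan(s["position"]+[0,0,.1],R,[.56,-.235,.33],R,1)
p,R=plan(p,R,[.56,-.235,.33],down(np.pi/2-.113),1)
```

```text
[[1.0,-0.01,-0.96,0.05,0.0,0.0,0.0],[1.0,-0.01,-0.96,0.05,0.0,0.0,0.0],[1.0,-0.02,-0.97,0.06,0.0,0.0,0.0],[1.0,-0.01,-0.96,0.05,0.0,0.0,0.0],[1.0,-0.02,-0.97,0.06,0.0,0.0,0.0],[1.0,-0.01,-0.96,0.05,0.0,0.0,0.0]]
end [ 0.5601 -0.235   0.33  ]
[[1.0,-0.0,-0.0,0.0,0.001,0.001,-0.927],[1.0,-0.0,-0.0,0.0,0.001,0.001,-0.927],[1.0,-0.0,-0.0,0.0,0.001,0.001,-0.927],[1.0,-0.0,-0.0,0.0,0.001,0.001,-0.927],[1.0,-0.0,-0.0,0.0,0.001,0.001,-0.927],[1.0,0.0,-0.0,0.0,0.001,0.001,-0.927],[1.0,0.0,-0.0,0.0,0.001,0.001,-0.927],[1.0,0.0,-0.0,0.0,0.001,0.001,-0.927]]
[[1.0,0.0,-0.0,0.0,0.001,0.001,-0.927],[1.0,0.0,-0.0,0.0,0.001,0.001,-0.927],[1.0,0.0,-0.0,0.0,0.001,0.001,-0.927],[1.0,0.0,-0.0,0.0,0.001,0.001,-0.927],[1.0,0.0,-0.0,0.0,0.001,0.001,-0.927],[1.0,0.0,-0.0,0.0,0.001,0.001,-0.927],[1.0,0.0,-0.0,0.0,0.001,0.001,-0.927],[1.0,0.0,-0.0,0.0,0.001,0.001,-0.927]]
[[1.0,0.0,-0.0,0.0,0.001,0.001,-0.927]]
end [ 0.5601 -0.235   0.33  ]
```

>>> carry_out([
  [0.5,0,0,0,0,0,0],
  [0.5,0,0,0,0,0,0],
  [0.5,0,0,0,0,0,0],
  [0.6,0,0,0,0,0,0],
  [0.6,0,0,-1,0,0,0],
  [0.6,0,0,-1,0,0,0],
  [0.6,0,0,-1,0,0,0],
  [0.6,0,0,-1,0,0,0],
])

```text
clock: 9.65
position: [0.7027, -0.2497, 0.3386]
ee_rot: [-2.349, -2.086, 0.0]
force: [0.9, 1.1, -0.1]
width: 0.599
gripper_force: 0.0
```

>>> carry_out([
  [0.6,-0.01,-0.96,0.05,0,0,0],
  [0.6,-0.01,-0.96,0.05,0,0,0],
  [0.6,-0.02,-0.97,0.06,0,0,0],
  [0.6,-0.01,-0.96,0.05,0,0,0],
  [0.6,-0.02,-0.97,0.06,0,0,0],
  [0.6,-0.01,-0.96,0.05,0,0,0],
])

```text
clock: 10.25
position: [0.558, -0.2346, 0.3295]
ee_rot: [-2.349, -2.086, 0.0]
force: [0.9, -0.7, 0.5]
width: 0.598
gripper_force: 0.0
```

>>> carry_out([
  [0.6,0,0,0,0,0,-0.98],
  [0.6,0,0,0,0,0,-0.98],
  [0.6,0,0,0,0,0,-0.98],
  [0.6,0,0,0,0,0,-0.98],
  [0.6,0,0,0,0,0,-0.98],
  [0.6,0,0,0,0,0,-0.98],
  [0.6,0,0,0,0,0,-0.98],
  [0.6,0,0,0,0,0,-0.98],
])

```text
clock: 11.05
position: [0.559, -0.2347, 0.3296]
ee_rot: [-1.368, -2.828, 0.0]
force: [-0.1, -1.2, 0.2]
width: 0.598
gripper_force: 0.0
```

>>> carry_out([
  [0.6,0,0,0,0,0,-0.98],
  [0.6,0,0,0,0,0,-0.98],
  [0.6,0,0,0,0,0,-0.98],
  [0.6,0,0,0,0,0,-0.98],
  [0.6,0,0,0,0,0,-0.98],
  [0.6,0,0,0,0,0,-0.98],
  [0.6,0,0,0,0,0,-0.98],
  [0.6,0,0,0,0,0,-0.98],
])

```text
clock: 11.85
position: [0.559, -0.2347, 0.3296]
ee_rot: [-0.184, -3.136, 0.0]
force: [0.2, 0.8, -0.6]
width: 0.602
gripper_force: 0.0
```

>>> carry_out([
  [0.6,0,0,0,0,0,0],
  [0.6,0,0,0,0,0,0],
])

```text
clock: 12.05
position: [0.5591, -0.2347, 0.3296]
ee_rot: [-0.195, -3.135, -0.0]
force: [0.0, -0.3, 0.4]
width: 0.599
gripper_force: 0.0
```

Run:
```python
from h import *;from cell import arm
s,d=wrist(arm);print(s["position"],s["ee_rot"],s["clock"],s["joints"])
cv2.imwrite("pics/w3.png",d["pixels"][:,:,::-1]);np.savez("w3.npz",**d)
```

```text
[ 0.55907631 -0.23474432  0.32960587] [-1.95246795e-01 -3.13541588e+00 -1.76734220e-04] 12.05 [ 0.75122558  0.41125547 -0.67020925  1.35872023  0.25248912  1.45732851
  1.54011247]
```

View pics/w3.png

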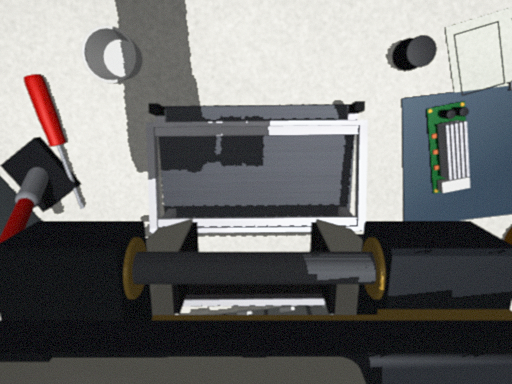

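View shows the empty bed: lower ledge row ~125, upper ledge row ~225, end bars columns ~153 and ~362; cover is clear. Fit the bed pose from those points.

Run:
```python
from h import *
W=np.load("w3.npz")["W"]
o=np.array([.597,-.234,.056]);a=.17
for it,psi in enumerate((-.113,)*3):
    def B(psi,o):
        x=np.array([np.cos(a)*np.cos(psi),np.cos(a)*np.sin(psi),np.sin(a)]);y=np.array([-np.sin(psi),np.cos(psi),0]);return np.c_[x,y,np.cross(x,y)]
    pass
M=B(-.113,o);q=(W-o)@M
m=(abs(q[...,2])<.013)&(abs(q[...,0])<.1)&(abs(q[...,1])<.17)
k=q[m];rows=np.nonzero(m)[0];print(len(k))
lo=k[(k[:,0]<-.04)&(abs(k[:,1])<.12)];hi=k[(k[:,0]>.04)&(abs(k[:,1])<.12)]
for n,g in(("lo",lo),("hi",hi)):
    print(n,len(g),np.percentile(g[:,0],[1,5,50,95,99]).round(4),np.percentile(g[:,2],[2,25,50,75,98]).round(4))
    out=[]
    for y in np.arange(-.11,.12,.03):
        s=g[abs(g[:,1]-y)<.015]
        if len(s)>10: out.append((round(y,2),len(s),*np.percentile(s[:,0],[2,98]).round(4)))
    print(out)
    f=g[(abs(g[:,0])<.068)];print(' flat z',np.median(f[:,2]))
e=k[abs(k[:,0])<.045]
for s in(-1,1):
    g=e[e[:,1]*s>.09];print("end",s,len(g),np.percentile(g[:,1],[1,5,50,95,99]).round(4),np.median(g[:,2]))
    for x in(-.03,0,.03):
        h=g[abs(g[:,0]-x)<.015]
        if len(h)>5: print("  ",x,np.percentile(h[:,1],[3,50,97]).round(4))
```

```text
7735
lo 2550 [-0.0731 -0.0723 -0.0643 -0.0556 -0.0552] [-0.004   0.0002  0.001   0.0058  0.0078]
[(np.float64(-0.11), 282, np.float64(-0.0732), np.float64(-0.0554)), (np.float64(-0.08), 313, np.float64(-0.0729), np.float64(-0.0558)), (np.float64(-0.05), 312, np.float64(-0.0725), np.float64(-0.0556)), (np.float64(-0.02), 309, np.float64(-0.0723), np.float64(-0.0553)), (np.float64(0.01), 334, np.float64(-0.0731), np.float64(-0.0552)), (np.float64(0.04), 330, np.float64(-0.0728), np.float64(-0.0552)), (np.float64(0.07), 312, np.float64(-0.0724), np.float64(-0.0554)), (np.float64(0.1), 306, np.float64(-0.072), np.float64(-0.0551))]
 flat z 0.0005204635735480645
hi 2030 [0.0585 0.0587 0.0659 0.0754 0.0765] [-0.0088 -0.0002  0.0007  0.0047  0.0077]
[(np.float64(-0.11), 63, np.float64(0.0583), np.float64(0.0641)), (np.float64(-0.08), 258, np.float64(0.0585), np.float64(0.0765)), (np.float64(-0.05), 333, np.float64(0.0585), np.float64(0.0757)), (np.float64(-0.02), 314, np.float64(0.0586), np.float64(0.0758)), (np.float64(0.01), 329, np.float64(0.0586), np.float64(0.076)), (np.float64(0.04), 327, np.float64(0.0587), np.float64(0.0764)), (np.float64(0.07), 205, np.float64(0.0588), np.float64(0.0766)), (np.float64(0.1), 160, np.float64(0.0588), np.float64(0.0697))]
 flat z 0.00015992187274417336
end -1 728 [-0.1515 -0.1508 -0.1441 -0.1414 -0.1411] 0.005984023598709724
   -0.03 [-0.151  -0.1441 -0.1411]
   0 [-0.1511 -0.144  -0.1413]
   0.03 [-0.1512 -0.1443 -0.1414]
end 1 744 [0.1339 0.1342 0.137  0.1438 0.1444] 0.005966455998406357
   -0.03 [0.1342 0.1373 0.1443]
   0 [0.1341 0.1366 0.1435]
   0.03 [0.1339 0.137  0.1439]
```

```bash
cat >> h.py <<'E'
BO=np.array([.598,-.238,.0566]);PSI=-.114
def bed():
    a=.17;x=np.array([np.cos(a)*np.cos(PSI),np.cos(a)*np.sin(PSI),np.sin(a)]);y=np.array([-np.sin(PSI),np.cos(PSI),0]);return np.c_[x,y,np.cross(x,y)]
def board(W,px,c):
    """sink/board pose from cloud near c"""
    d=np.hypot(W[...,0]-c[0],W[...,1]-c[1])
    for nm,m in(("sink",(d<.075)&(W[...,2]>.0275)&(W[...,2]<.04)),("all",(d<.075)&(W[...,2]>.012)&(W[...,2]<.04))):
        g=W[m]
        if len(g)<20: print(nm,len(g));continue
        r=cv2.minAreaRect((g[:,:2]*1000).astype(np.float32));print(nm,len(g),np.round(r[0],1),np.round(r[1],1),round(r[2],2),np.percentile(g[:,2],[50,95]).round(4))
E
python3 - <<'E'
from h import *;from cell import arm
d=np.load("w3.npz");board(d["W"],0,(.6,.052))
s=arm.observe();R=Ro.from_rotvec(s["ee_rot"]).as_matrix()
p,R=plan(s["position"],R,[.60,.25,.33],down(np.pi/2+.13),.6)
E
```

```text
sink 1159 [592.7  48.2] [100.   32.3] 1.29 [0.0311 0.0331]
all 2117 [603.5  48.6] [120.9  41.6] 4.54 [0.0283 0.0328]
[[0.6,0.04,0.97,-0.0,0.0,-0.0,-0.127],[0.6,0.03,0.97,-0.0,0.0,-0.0,-0.127],[0.6,0.01,0.97,-0.0,0.0,-0.0,-0.127],[0.6,0.0,0.97,-0.0,0.0,-0.0,-0.127],[0.6,-0.01,0.97,-0.0,0.0,-0.0,-0.127],[0.6,-0.02,0.97,-0.0,0.0,-0.0,-0.127],[0.6,-0.04,0.97,-0.0,0.0,-0.0,-0.127],[0.6,-0.05,0.97,-0.0,0.0,-0.0,-0.127]]
[[0.6,-0.06,0.97,-0.0,0.0,-0.0,-0.127],[0.6,-0.07,0.97,-0.0,0.0,-0.0,-0.127],[0.6,-0.08,0.97,-0.0,0.0,-0.0,-0.127],[0.6,-0.1,0.97,-0.0,0.0,-0.0,-0.127],[0.6,-0.11,0.97,-0.0,0.0,-0.0,-0.127],[0.6,-0.12,0.97,-0.0,0.0,-0.0,-0.127],[0.6,-0.13,0.97,-0.0,0.0,-0.0,-0.127],[0.6,-0.15,0.96,-0.0,0.0,-0.0,-0.127]]
[[0.6,-0.16,0.96,-0.0,0.0,-0.0,-0.127],[0.6,-0.17,0.96,-0.01,0.0,-0.0,-0.127],[0.6,-0.18,0.96,-0.0,0.0,-0.0,-0.127],[0.6,-0.2,0.95,-0.01,0.0,-0.0,-0.127]]
end [0.6001 0.2499 0.3301]
```

Run:
```python
from h import *;from cell import arm
s=arm.observe();R=Ro.from_rotvec(s["ee_rot"]).as_matrix()
p,R=plan(s["position"],R,[.58,.05,.29],down(np.pi/2+.06),.6)
```

```text
[[0.6,0.05,0.95,0.13,0.0,-0.0,-0.153],[0.6,0.03,0.95,0.13,0.0,-0.0,-0.153],[0.6,0.02,0.95,0.13,0.0,-0.0,-0.153],[0.6,0.0,0.95,0.13,0.0,-0.0,-0.153],[0.6,-0.01,0.95,0.13,0.0,-0.0,-0.153],[0.6,-0.02,0.95,0.13,0.0,-0.0,-0.153],[0.6,-0.04,0.95,0.13,0.0,-0.0,-0.153],[0.6,-0.05,0.95,0.13,0.0,-0.0,-0.153]]
[[0.6,-0.07,0.95,0.14,0.0,-0.0,-0.153],[0.6,-0.08,0.95,0.13,0.0,-0.0,-0.153],[0.6,-0.1,0.95,0.14,0.0,-0.0,-0.153],[0.6,-0.11,0.95,0.13,0.0,-0.0,-0.153]]
end [0.58   0.05   0.2901]
```

>>> carry_out([
  [0.6,0.05,0.95,0.13,0,0,-0.153],
  [0.6,0.03,0.95,0.13,0,0,-0.153],
  [0.6,0.02,0.95,0.13,0,0,-0.153],
  [0.6,0,0.95,0.13,0,0,-0.153],
  [0.6,-0.01,0.95,0.13,0,0,-0.153],
  [0.6,-0.02,0.95,0.13,0,0,-0.153],
  [0.6,-0.04,0.95,0.13,0,0,-0.153],
  [0.6,-0.05,0.95,0.13,0,0,-0.153],
])

```text
clock: 12.9
position: [0.5724, -0.0423, 0.3035]
ee_rot: [-0.005, 3.141, -0.0]
force: [-0.5, -0.6, -0.9]
width: 0.601
gripper_force: 0.0
```

>>> carry_out([
  [0.6,-0.07,0.95,0.14,0,0,-0.153],
  [0.6,-0.08,0.95,0.13,0,0,-0.153],
  [0.6,-0.1,0.95,0.14,0,0,-0.153],
  [0.6,-0.11,0.95,0.13,0,0,-0.153],
  [0.6,0,0,0,0,0,0],
  [0.6,0,0,0,0,0,0],
])

```text
clock: 13.5
position: [0.5789, 0.0518, 0.2901]
ee_rot: [0.102, -3.14, 0.0]
force: [-0.6, -0.3, -0.4]
width: 0.598
gripper_force: 0.0
```

```bash
cat >> h.py <<'E'
def green(d,c):
    """board outline: pixels in board area that are not mat-blue/paper, cast to board top plane"""
    px=d["pixels"].astype(int);W=d["W"];r=np.hypot(W[...,0]-c[0],W[...,1]-c[1])
    hsv=cv2.cvtColor(d["pixels"],cv2.COLOR_RGB2HSV).astype(int)
    m=((r<.09)&(hsv[...,0]>40)&(hsv[...,0]<85)&(hsv[...,1]>90)&(W[...,2]<.012)).astype(np.uint8)
    g=W[m>0];rr=cv2.minAreaRect((g[:,:2]*1000).astype(np.float32));print("pcb",len(g),np.round(rr[0],1),np.round(rr[1],1),round(rr[2],2))
E
python3 - <<'E'
from h import *;from cell import arm
s,d=wrist(arm);print(s["position"],s["ee_rot"]);cv2.imwrite("pics/w4.png",d["pixels"][:,:,::-1]);np.savez("w4.npz",**d)
board(d["W"],0,(.603,.049));green(d,(.603,.049))
W=d["W"];m=(abs(W[...,0]-.6)<.08)&(abs(W[...,1]-.05)<.05);h,e=np.histogram(W[m][:,2],np.arange(-.004,.04,.002));print(list(zip(e.round(3),h)))
E
```

```text
[0.57885507 0.0517761  0.29007037] [ 1.01879550e-01 -3.13981268e+00  3.17304090e-04]
sink 823 [592.3  48.6] [99.6 31.8] 0.62 [0.0316 0.0331]
all 1813 [603.3  47.1] [120.9  42.6] 4.01 [0.0245 0.0327]
pcb 1279 [601.5  49.5] [129.4  55.5] 4.9
[(np.float64(-0.004), np.int64(0)), (np.float64(-0.002), np.int64(3)), (np.float64(0.0), np.int64(99)), (np.float64(0.002), np.int64(2575)), (np.float64(0.004), np.int64(1811)), (np.float64(0.006), np.int64(996)), (np.float64(0.008), np.int64(688)), (np.float64(0.01), np.int64(99)), (np.float64(0.012), np.int64(15)), (np.float64(0.014), np.int64(306)), (np.float64(0.016), np.int64(213)), (np.float64(0.018), np.int64(32)), (np.float64(0.02), np.int64(221)), (np.float64(0.022), np.int64(112)), (np.float64(0.024), np.int64(17)), (np.float64(0.026), np.int64(104)), (np.float64(0.028), np.int64(85)), (np.float64(0.03), np.int64(442)), (np.float64(0.032), np.int64(261)), (np.float64(0.034), np.int64(5)), (np.float64(0.036), np.int64(0))]
```

View pics/w4.png

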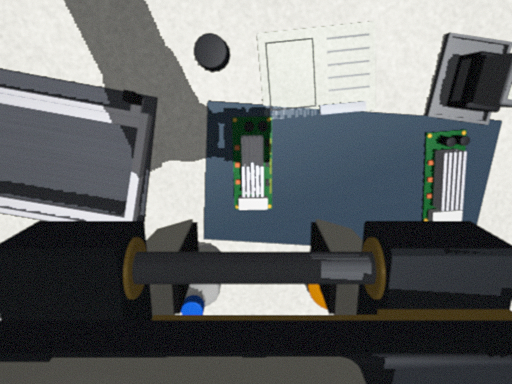

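PCB outline fits 129×55 mm: centre (0.6015,0.0495), yaw 0.0855. Board A is in view too at (445,175), card box corners about (266,42),(313,38),(316,105),(272,107).

Run:
```python
from h import *;from cell import arm
s=arm.observe();R=Ro.from_rotvec(s["ee_rot"]).as_matrix()
p,R=plan(s["position"],R,[.6015,.0495,.062],down(np.pi/2+.0855),.6)
p,R=plan(p,R,[.6015,.0495,-.018],R,.6,5)
d=dict(np.load("w4.npz"));
c=ray(d,np.array([[266,42],[313,38],[316,105],[272,107]],float),.003);print(c.round(4),c.mean(0))
```

```text
[[0.6,-0.09,-0.01,0.91,-0.001,-0.0,-0.022],[0.6,-0.09,-0.01,0.91,-0.001,-0.0,-0.022],[0.6,-0.09,-0.01,0.91,-0.001,-0.0,-0.022],[0.6,-0.09,-0.01,0.91,-0.001,-0.0,-0.022],[0.6,-0.09,-0.01,0.91,-0.001,-0.0,-0.022],[0.6,-0.09,-0.01,0.91,-0.001,-0.0,-0.022],[0.6,-0.09,-0.01,0.92,-0.001,-0.0,-0.022],[0.6,-0.09,-0.01,0.91,-0.001,-0.0,-0.022]]
[[0.6,-0.09,-0.01,0.92,-0.001,-0.0,-0.022],[0.6,-0.08,-0.02,0.91,-0.001,-0.0,-0.022]]
end [0.6015 0.0494 0.0621]
[[0.6,-0.0,0.0,0.64,0.0,0.0,0.0],[0.6,-0.0,0.0,0.64,0.0,0.0,0.0],[0.6,-0.0,0.0,0.64,0.0,0.0,0.0],[0.6,-0.0,0.0,0.64,0.0,0.0,0.0],[0.6,-0.0,0.0,0.64,0.0,0.0,0.0]]
end [ 0.6015  0.0494 -0.0179]
[[0.4431 0.0571 0.003 ]
 [0.4345 0.1167 0.003 ]
 [0.5172 0.1297 0.003 ]
 [0.5236 0.071  0.003 ]] [0.47957365 0.09362308 0.003     ]
```

>>> carry_out([
  [0.6,-0.09,-0.01,0.91,0,0,-0.022],
  [0.6,-0.09,-0.01,0.91,0,0,-0.022],
  [0.6,-0.09,-0.01,0.91,0,0,-0.022],
  [0.6,-0.09,-0.01,0.91,0,0,-0.022],
  [0.6,-0.09,-0.01,0.91,0,0,-0.022],
  [0.6,-0.09,-0.01,0.91,0,0,-0.022],
  [0.6,-0.09,-0.01,0.92,0,0,-0.022],
  [0.6,-0.09,-0.01,0.91,0,0,-0.022],
])

```text
clock: 14.35
position: [0.5976, 0.0481, 0.107]
ee_rot: [-0.122, 3.139, -0.001]
force: [0.3, 0.2, 0.3]
width: 0.601
gripper_force: 0.0
```

>>> carry_out([
  [0.6,-0.09,-0.01,0.92,0,0,-0.022],
  [0.6,-0.08,-0.02,0.91,0,0,-0.022],
  [0.6,0,0,0.64,0,0,0],
  [0.6,0,0,0.64,0,0,0],
  [0.6,0,0,0.64,0,0,0],
  [0.6,0,0,0.54,0,0,0],
  [0.6,0,0,0.4,0,0,0],
  [0.6,0,0,0,0,0,0],
])

```text
clock: 15.15
position: [0.6008, 0.0487, -0.0108]
ee_rot: [0.132, -3.137, 0.0]
force: [-0.0, 0.0, 0.5]
width: 0.601
gripper_force: 0.0
```

>>> carry_out([
  [0.6,0,0,0.2,0,0,0],
  [0.1,0,0,0,0,0,0],
  [0.1,0,0,0,0,0,0],
  [0.1,0,0,0,0,0,0],
  [0.1,0,0,0,0,0,0],
  [0.1,0,0,0,0,0,0],
], squeeze=30)

```text
clock: 15.75
position: [0.602, 0.0492, -0.014]
ee_rot: [-0.132, 3.138, 0.0]
force: [-0.2, 0.9, 3.7]
width: 0.298
gripper_force: 30.0
```

Held (27 mm). Lift and plan placing at bed y=-50 mm.

```bash
cat >> h.py <<'E'
def bedtool():
    M=bed();return np.c_[-M[:,0],M[:,1],-M[:,2]]
E
python3 - <<'E'
from h import *;from cell import arm
s=arm.observe();R=Ro.from_rotvec(s["ee_rot"]).as_matrix();M=bed();
p,R=plan(s["position"],R,s["position"]+[0,0,.15],R,.1)
p,R=plan(p,R,BO+M@[0,-.05,.06],bedtool(),.1)
p,R=plan(p,R,BO+M@[0,-.05,-.0175],R,.1,6)
E
```

```text
[[0.1,-0.0,0.0,-0.86,0.0,0.0,0.0],[0.1,-0.0,0.0,-0.86,0.0,0.0,0.0],[0.1,-0.0,0.0,-0.86,0.0,0.0,0.0],[0.1,-0.0,0.0,-0.85,0.0,0.0,0.0],[0.1,-0.0,0.0,-0.86,0.0,0.0,0.0],[0.1,-0.0,0.0,-0.85,0.0,0.0,0.0],[0.1,-0.0,0.0,-0.86,0.0,0.0,0.0]]
end [0.6019 0.0492 0.136 ]
[[0.1,0.14,-0.95,0.06,0.012,-0.121,0.141],[0.1,0.12,-0.95,0.06,0.012,-0.121,0.141],[0.1,0.11,-0.95,0.06,0.012,-0.121,0.141],[0.1,0.1,-0.96,0.06,0.012,-0.121,0.141],[0.1,0.09,-0.96,0.06,0.012,-0.121,0.141],[0.1,0.07,-0.96,0.06,0.012,-0.121,0.141],[0.1,0.06,-0.96,0.06,0.012,-0.121,0.141],[0.1,0.05,-0.96,0.06,0.012,-0.121,0.141]]
[[0.1,0.03,-0.96,0.05,0.012,-0.121,0.141],[0.1,0.02,-0.96,0.06,0.012,-0.121,0.141],[0.1,0.01,-0.96,0.06,0.012,-0.121,0.141],[0.1,-0.0,-0.96,0.06,0.012,-0.121,0.141],[0.1,-0.02,-0.96,0.06,0.012,-0.121,0.141],[0.1,-0.03,-0.96,0.05,0.012,-0.121,0.141]]
end [ 0.5822 -0.2866  0.1159]
[[0.1,0.0,0.0,0.52,0.0,0.0,0.0],[0.1,0.0,0.0,0.52,0.0,0.0,0.0],[0.1,0.0,0.0,0.52,0.0,0.0,0.0],[0.1,0.0,0.0,0.51,0.0,0.0,0.0],[0.1,0.0,0.0,0.52,0.0,0.0,0.0],[0.1,0.0,0.0,0.51,0.0,0.0,0.0]]
end [ 0.5953 -0.288   0.0395]
```

>>> carry_out([
  [0.1,0,0,-0.86,0,0,0],
  [0.1,0,0,-0.86,0,0,0],
  [0.1,0,0,-0.86,0,0,0],
  [0.1,0,0,-0.85,0,0,0],
  [0.1,0,0,-0.86,0,0,0],
  [0.1,0,0,-0.85,0,0,0],
  [0.1,0,0,-0.86,0,0,0],
])

```text
clock: 16.45
position: [0.6013, 0.0487, 0.1363]
ee_rot: [0.132, -3.138, 0.0]
force: [-0.4, 0.1, -1.1]
width: 0.299
gripper_force: 30.0
```

>>> carry_out([
  [0.1,0.14,-0.95,0.06,0.012,-0.121,0.141],
  [0.1,0.12,-0.95,0.06,0.012,-0.121,0.141],
  [0.1,0.11,-0.95,0.06,0.012,-0.121,0.141],
  [0.1,0.1,-0.96,0.06,0.012,-0.121,0.141],
  [0.1,0.09,-0.96,0.06,0.012,-0.121,0.141],
  [0.1,0.07,-0.96,0.06,0.012,-0.121,0.141],
  [0.1,0.06,-0.96,0.06,0.012,-0.121,0.141],
  [0.1,0.05,-0.96,0.06,0.012,-0.121,0.141],
])

```text
clock: 17.25
position: [0.5899, -0.1441, 0.1233]
ee_rot: [0.045, 3.044, -0.009]
force: [-0.1, 0.6, -1.4]
width: 0.302
gripper_force: 30.0
```

>>> carry_out([
  [0.1,0.03,-0.96,0.05,0.012,-0.121,0.141],
  [0.1,0.02,-0.96,0.06,0.012,-0.121,0.141],
  [0.1,0.01,-0.96,0.06,0.012,-0.121,0.141],
  [0.1,0,-0.96,0.06,0.012,-0.121,0.141],
  [0.1,-0.02,-0.96,0.06,0.012,-0.121,0.141],
  [0.1,-0.03,-0.96,0.05,0.012,-0.121,0.141],
  [0.1,0,0,0,0,0,0],
  [0.1,0,0,0,0,0,0],
])

```text
clock: 18.05
position: [0.5813, -0.2872, 0.1152]
ee_rot: [0.171, 2.968, -0.014]
force: [-0.4, 0.5, -2.0]
width: 0.302
gripper_force: 30.0
```

Run:
```python
from h import *;from cell import arm
s=arm.observe();R=Ro.from_rotvec(s["ee_rot"]).as_matrix();M=bed();print(((s["position"]-BO)@M).round(4),Ro.from_matrix(R.T@bedtool()).as_rotvec().round(4))
ims=[]
for n in("scene","side"):
    d=arm.get_image(n);c=proj(d,s["position"])[0].astype(int)
    ims.append(cv2.resize(d["pixels"][c[1]-60:c[1]+60,c[0]-66:c[0]+66,::-1],(400,364),interpolation=cv2.INTER_CUBIC))
    P=pts(d);q=(P-s["position"])@R  # tool coords
    px=cv2.cvtColor(d["pixels"],cv2.COLOR_RGB2HSV).astype(int)
    m=(np.abs(q)<.08).all(-1)&(px[...,0]>40)&(px[...,0]<85)&(px[...,1]>90)&(abs(q[...,2]-.015)<.03)
    g=q[m];print(n,len(g),g.min(0).round(3),g.max(0).round(3),np.percentile(g[:,2],[10,50,90]).round(4),np.polyfit(g[:,0],g[:,2],1).round(4))
cv2.imwrite("pics/c5.png",np.hstack(ims))
```

```text
[-0.0009 -0.0508  0.0596] [ 0.0001 -0.0009 -0.0009]Traceback (most recent call last):
  File "<stdin>", line 10, in <module>
    return umr_minimum(a, axis, None, out, keepdims, initial, where)
ValueError: zero-size array to reduction operation minimum which has no identity
```

```bash
cat >> h.py <<'E'
def held(arm):
    s=arm.observe();R=Ro.from_rotvec(s["ee_rot"]).as_matrix()
    for n in("scene","side"):
        d=arm.get_image(n);q=(pts(d)-s["position"])@R
        px=cv2.cvtColor(d["pixels"],cv2.COLOR_RGB2HSV).astype(int)
        m=(np.abs(q)<.08).all(-1)&(px[...,0]>35)&(px[...,0]<90)&(px[...,1]>70)&(abs(q[...,2]+.02)<.025)
        g=q[m];print(n,len(g),g.min(0).round(3),g.max(0).round(3),np.percentile(g[:,2],[10,50,90]).round(4),np.polyfit(g[:,0],g[:,2],1).round(4))
E
python3 - <<'E'
from h import *;from cell import arm
held(arm)
E
```

```text
scene 29 [-0.039  0.012 -0.031] [ 0.064  0.028 -0.016] [-0.0236 -0.0204 -0.0179] [-0.0164 -0.0207]
side 9 [-0.051  0.006 -0.024] [ 0.061  0.029 -0.019] [-0.0237 -0.0229 -0.0198] [ 0.0085 -0.022 ]
```

Board is held level and centred. Lower.

>>> carry_out([
  [0.1,-0.04,0,0.52,0,0,0],
  [0.1,0,0,0.52,0,0,0],
  [0.1,0,0,0.52,0,0,0],
  [0.1,0,0,0.5,0,0,0],
  [0.1,0,0,0.45,0,0,0],
  [0.1,0,0,0.3,0,0,0],
  [0.1,0,0,0,0,0,0],
])

```text
clock: 18.9
position: [0.5942, -0.2879, 0.045]
ee_rot: [0.169, 2.969, -0.013]
force: [0.9, -0.2, -1.1]
width: 0.302
gripper_force: 30.0
```

Run:
```python
from h import *;from cell import arm
s=arm.observe();print(((s["position"]-BO)@bed()).round(4),s["force"]@bed(),s["width"])
```

```text
[-0.0001 -0.05   -0.0118] [ 0.71448141 -0.08682019 -1.27649959] 0.30206802690031137
```

Six mm to go.

>>> carry_out([
  [0.1,0,0,0.1,0,0,0],
  [0.1,0,0,0.08,0,0,0],
  [0.1,0,0,0,0,0,0],
])

```text
clock: 19.2
position: [0.5956, -0.2884, 0.0423]
ee_rot: [0.169, 2.967, -0.015]
force: [0.0, 0.2, -1.0]
width: 0.305
gripper_force: 30.0
```

>>> carry_out([
  [0.1,0,0,0.04,0,0,0],
  [0.1,0,0,0,0,0,0],
])

```text
clock: 19.4
position: [0.5957, -0.2884, 0.0412]
ee_rot: [0.169, 2.967, -0.015]
force: [-0.7, 0.2, -1.8]
width: 0.3
gripper_force: 30.0
```

>>> carry_out([
  [0.1,0,0,0.06,0,0,0],
  [0.1,0,0,0,0,0,0],
])

```text
clock: 19.6
position: [0.596, -0.2884, 0.0396]
ee_rot: [0.169, 2.967, -0.015]
force: [0.3, -0.0, -1.4]
width: 0.307
gripper_force: 30.0
```

>>> carry_out([
  [0.1,0,0,0.06,0,0,0],
  [0.1,0,0,0,0,0,0],
])

```text
clock: 19.8
position: [0.596, -0.2885, 0.0395]
ee_rot: [0.169, 2.967, -0.016]
force: [-8.1, 1.5, 13.9]
width: 0.3
gripper_force: 30.0
```

Contact. Release and back off, then check.

>>> carry_out([
  [0.1,0,0,-0.04,0,0,0],
  [0.55,0,0,0,0,0,0],
  [0.55,0,0,0,0,0,0],
  [0.55,0,0,0,0,0,0],
  [0.55,0,0,-0.3,0,0,0],
  [0.55,0,0,-0.8,0,0,0],
  [0.55,0,0,-0.9,0,0,0],
  [0.55,0,0,-0.9,0,0,0],
])

```text
clock: 20.6
position: [0.5836, -0.2868, 0.1116]
ee_rot: [0.168, 2.967, -0.014]
force: [-0.9, -1.0, 0.6]
width: 0.548
gripper_force: 0.0
```

>>> carry_out([
  [0.55,0,0,-0.9,0,0,0],
  [0.55,0,0,-0.9,0,0,0],
  [0.55,0,0,-0.9,0,0,0],
  [0.55,0,0,-0.9,0,0,0],
  [0.55,0.3,0.9,-0.5,0,0.28,0],
  [0.55,0.3,0.9,-0.5,0,0.28,0],
  [0.55,0,0.9,0,0,0.28,0],
  [0.55,0,0.9,0,0,0.28,0],
])

```text
clock: 21.4
position: [0.5603, -0.193, 0.2229]
ee_rot: [0.176, 3.078, -0.006]
force: [0.6, -0.5, -0.4]
width: 0.554
gripper_force: 0.0
```

```bash
cat >> h.py <<'E'
def seated(d):
    q=(d["W"]-BO)@bed();hsv=cv2.cvtColor(d["pixels"],cv2.COLOR_RGB2HSV).astype(int)
    m=(abs(q[...,0])<.09)&(abs(q[...,1])<.14)&(hsv[...,0]>40)&(hsv[...,0]<85)&(hsv[...,1]>90)&(abs(q[...,2])<.02)
    n,l,st,_=cv2.connectedComponentsWithStats(cv2.dilate(m.astype(np.uint8),np.ones((9,9))))
    for i in range(1,n):
        g=q[m&(l==i)]
        if len(g)<200: continue
        r=cv2.minAreaRect((g[:,:2]*1000).astype(np.float32));f=g[abs(g[:,2]-np.median(g[:,2]))<.006]
        c=np.linalg.lstsq(np.c_[f[:,:2],np.ones(len(f))],f[:,2],rcond=None)[0]
        print("seat",len(g),np.round(r[0],1),np.round(r[1],1),round(r[2],2),"top z med",np.median(g[:,2]).round(4),"plane",c.round(4))
E
python3 - <<'E'
from h import *;from cell import arm
s,d=wrist(arm);print(s["position"],s["ee_rot"]);cv2.imwrite("pics/w6.png",d["pixels"][:,:,::-1]);np.savez("w6.npz",**d);seated(d)
E
```

```text
[ 0.5603008  -0.1929852   0.22285323] [ 0.17557683  3.07848189 -0.00634563]
seat 1413 [-16.3 -52. ] [92.7 54. ] 0.15 top z med 0.0042 plane [ 0.0026 -0.0023  0.0042]
```

View pics/w6.png

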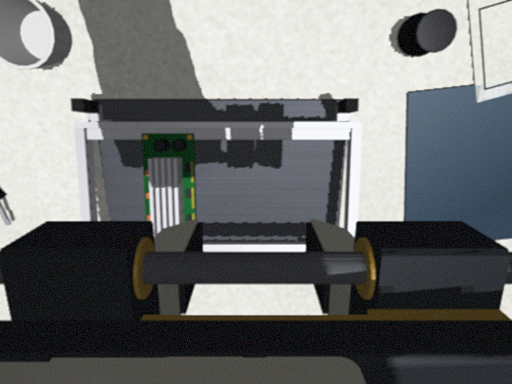

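Board sits on both ledges in the bed (columns 143–196), centre x≈+2 mm, y=-52 mm, flat. Next board A: go look.

Run:
```python
from h import *;from cell import arm
s=arm.observe();R=Ro.from_rotvec(s["ee_rot"]).as_matrix()
p,R=plan(s["position"],R,[.58,.315,.29],down(np.pi/2+.13),.55)
```

```text
[[0.55,0.06,0.96,-0.13,-0.002,0.027,-0.114],[0.55,0.05,0.96,-0.13,-0.002,0.027,-0.114],[0.55,0.04,0.96,-0.13,-0.002,0.027,-0.114],[0.55,0.03,0.96,-0.13,-0.002,0.027,-0.114],[0.55,0.02,0.96,-0.13,-0.002,0.027,-0.114],[0.55,0.01,0.96,-0.13,-0.002,0.027,-0.114],[0.55,-0.0,0.96,-0.13,-0.002,0.027,-0.114],[0.55,-0.01,0.96,-0.13,-0.002,0.027,-0.114]]
[[0.55,-0.02,0.96,-0.13,-0.002,0.027,-0.114],[0.55,-0.03,0.96,-0.13,-0.002,0.027,-0.114],[0.55,-0.04,0.95,-0.13,-0.002,0.027,-0.114],[0.55,-0.06,0.95,-0.12,-0.002,0.027,-0.114],[0.55,-0.07,0.95,-0.13,-0.002,0.027,-0.114],[0.55,-0.08,0.95,-0.12,-0.002,0.027,-0.114],[0.55,-0.09,0.95,-0.13,-0.002,0.027,-0.114],[0.55,-0.1,0.95,-0.12,-0.002,0.027,-0.114]]
[[0.55,-0.11,0.95,-0.13,-0.002,0.027,-0.114],[0.55,-0.11,0.95,-0.13,-0.002,0.027,-0.114],[0.55,-0.13,0.95,-0.12,-0.002,0.027,-0.114],[0.55,-0.14,0.95,-0.13,-0.002,0.027,-0.114],[0.55,-0.14,0.95,-0.12,-0.002,0.027,-0.114]]
end [0.58   0.3149 0.29  ]
```

>>> carry_out([
  [0.55,0.06,0.96,-0.13,0,0.027,-0.114],
  [0.55,0.05,0.96,-0.13,0,0.027,-0.114],
  [0.55,0.04,0.96,-0.13,0,0.027,-0.114],
  [0.55,0.03,0.96,-0.13,0,0.027,-0.114],
  [0.55,0.02,0.96,-0.13,0,0.027,-0.114],
  [0.55,0.01,0.96,-0.13,0,0.027,-0.114],
  [0.55,0,0.96,-0.13,0,0.027,-0.114],
  [0.55,-0.01,0.96,-0.13,0,0.027,-0.114],
])

```text
clock: 22.25
position: [0.5681, -0.0007, 0.2475]
ee_rot: [0.034, 3.105, -0.007]
force: [0.2, 0.2, 0.1]
width: 0.549
gripper_force: 0.0
```

>>> carry_out([
  [0.55,-0.02,0.96,-0.13,0,0.027,-0.114],
  [0.55,-0.03,0.96,-0.13,0,0.027,-0.114],
  [0.55,-0.04,0.95,-0.13,0,0.027,-0.114],
  [0.55,-0.06,0.95,-0.12,0,0.027,-0.114],
  [0.55,-0.07,0.95,-0.13,0,0.027,-0.114],
  [0.55,-0.08,0.95,-0.12,0,0.027,-0.114],
  [0.55,-0.09,0.95,-0.13,0,0.027,-0.114],
  [0.55,-0.1,0.95,-0.12,0,0.027,-0.114],
])

```text
clock: 23.05
position: [0.5764, 0.1901, 0.272]
ee_rot: [-0.108, 3.125, -0.009]
force: [0.3, -0.2, 0.2]
width: 0.55
gripper_force: 0.0
```

>>> carry_out([
  [0.55,-0.11,0.95,-0.13,0,0.027,-0.114],
  [0.55,-0.11,0.95,-0.13,0,0.027,-0.114],
  [0.55,-0.13,0.95,-0.12,0,0.027,-0.114],
  [0.55,-0.14,0.95,-0.13,0,0.027,-0.114],
  [0.55,-0.14,0.95,-0.12,0,0.027,-0.114],
  [0.55,0,0,0,0,0,0],
  [0.55,0,0,0,0,0,0],
])

```text
clock: 23.75
position: [0.581, 0.3093, 0.2866]
ee_rot: [-0.199, 3.135, -0.011]
force: [0.3, -0.6, -0.2]
width: 0.551
gripper_force: 0.0
```

Run:
```python
from h import *;from cell import arm
s,d=wrist(arm);print(s["position"],s["ee_rot"]);np.savez("w7.npz",**d);cv2.imwrite("pics/w7.png",d["pixels"][:,:,::-1])
board(d["W"],0,(.604,.32));green(d,(.604,.32))
W=d["W"]
for nm,z0,z1 in(("head",.092,.11),("house",.044,.056),("rim",.0085,.014)):
    m=(abs(W[...,0]-.475)<.075)&(abs(W[...,1]-.328)<.07)&(W[...,2]>z0)&(W[...,2]<z1);g=W[m]
    if len(g)>10:
        r=cv2.minAreaRect((g[:,:2]*1000).astype(np.float32));print(nm,len(g),np.round(r[0],1),np.round(r[1],1),round(r[2],2),np.median(g[:,2]))
R=Ro.from_rotvec(s["ee_rot"]).as_matrix()
```

```text
[0.5809694  0.30931007 0.2865548 ] [-0.19881269  3.13484508 -0.01077992]
sink 841 [594.5 317.1] [100.   31.4] 4.62 [0.0316 0.0331]
all 1825 [605.  315.8] [120.2  43.4] 8.65 [0.0259 0.0327]
pcb 1215 [606.3 299.2] [129.9  93.1] 9.14
head 1714 [476.6 324.4] [32.  54.3] 86.12 0.10096126262211767
house 533 [476.7 324.3] [43.9 66. ] 86.1 0.050334821208347036
rim 1065 [486.1 321. ] [ 82.1 131.8] 85.73 0.01160263397357486
```

View pics/w7.png

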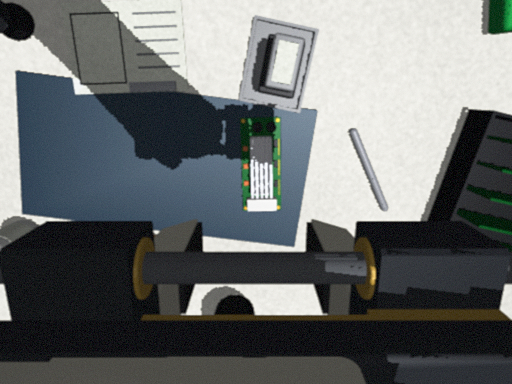

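Run:
```python
from h import *;from cell import arm
d=dict(np.load("w7.npz"));W=d["W"];hsv=cv2.cvtColor(d["pixels"],cv2.COLOR_RGB2HSV).astype(int)
m=((abs(W[...,0]-.604)<.08)&(abs(W[...,1]-.318)<.05)&(hsv[...,0]>40)&(hsv[...,0]<85)&(hsv[...,1]>100)&(W[...,2]<.012)).astype(np.uint8)
n,l,st,c=cv2.connectedComponentsWithStats(m);big=np.isin(l,[i for i in range(1,n) if st[i,4]>60])
g=W[big];r=cv2.minAreaRect((g[:,:2]*1000).astype(np.float32));print(r)
s=arm.observe();R=Ro.from_rotvec(s["ee_rot"]).as_matrix()
x,y=np.array(r[0])/1000;az=np.radians(r[2])
p,R=plan(s["position"],R,[x,y,.062],down(np.pi/2+az),.55)
p,R=plan(p,R,[x,y,-.015],R,.55,6)
```

```text
((599.6008911132812, 317.3208923339844), (122.22547149658203, 54.25300979614258), 8.741157531738281)
[[0.55,-0.08,0.03,0.9,-0.008,0.0,-0.027],[0.55,-0.08,0.03,0.9,-0.008,0.0,-0.027],[0.55,-0.08,0.03,0.9,-0.008,0.0,-0.027],[0.55,-0.08,0.03,0.9,-0.008,0.0,-0.027],[0.55,-0.08,0.03,0.9,-0.008,0.0,-0.027],[0.55,-0.07,0.03,0.9,-0.008,0.0,-0.027],[0.55,-0.08,0.03,0.89,-0.008,0.0,-0.027],[0.55,-0.07,0.03,0.9,-0.008,0.0,-0.027]]
[[0.55,-0.08,0.03,0.89,-0.008,0.0,-0.027],[0.55,-0.07,0.02,0.9,-0.008,0.0,-0.027]]
end [0.5996 0.3172 0.062 ]
[[0.55,-0.0,0.0,0.51,0.0,0.0,0.0],[0.55,-0.0,0.0,0.51,0.0,0.0,0.0],[0.55,-0.0,0.0,0.51,0.0,0.0,0.0],[0.55,-0.0,0.0,0.52,0.0,0.0,0.0],[0.55,-0.0,0.0,0.51,0.0,0.0,0.0],[0.55,-0.0,0.0,0.52,0.0,0.0,0.0]]
end [ 0.5996  0.3173 -0.015 ]
```

Outline short by 8 mm at the far end; component rectangle agrees with centre (0.6033,0.3178). Add 3.7 mm in x.

>>> carry_out([
  [0.55,-0.1,0.03,0.9,-0.008,0,-0.027],
  [0.55,-0.1,0.03,0.9,-0.008,0,-0.027],
  [0.55,-0.1,0.03,0.9,-0.008,0,-0.027],
  [0.55,-0.1,0.03,0.9,-0.008,0,-0.027],
  [0.55,-0.1,0.03,0.9,-0.008,0,-0.027],
  [0.55,-0.09,0.03,0.9,-0.008,0,-0.027],
  [0.55,-0.09,0.03,0.89,-0.008,0,-0.027],
  [0.55,-0.08,0.03,0.9,-0.008,0,-0.027],
])

```text
clock: 24.6
position: [0.6001, 0.3148, 0.106]
ee_rot: [-0.228, 3.133, -0.002]
force: [0.4, -0.7, 0.7]
width: 0.55
gripper_force: 0.0
```

>>> carry_out([
  [0.55,-0.09,0.03,0.89,-0.008,0,-0.027],
  [0.55,-0.08,0.02,0.9,-0.008,0,-0.027],
  [0.55,0,0,0.6,0,0,0],
  [0.55,0,0,0.6,0,0,0],
  [0.55,0,0,0.6,0,0,0],
  [0.55,0,0,0.6,0,0,0],
  [0.55,0,0,0.4,0,0,0],
  [0.55,0,0,0,0,0,0],
])

```text
clock: 25.4
position: [0.6026, 0.318, -0.0097]
ee_rot: [0.24, -3.13, 0.0]
force: [-0.0, 0.2, -0.3]
width: 0.548
gripper_force: 0.0
```

>>> carry_out([
  [0.55,-0.02,0,0.17,0,0,0],
  [0.1,0,0,0,0,0,0],
  [0.1,0,0,0,0,0,0],
  [0.1,0,0,0,0,0,0],
  [0.1,0,0,0,0,0,0],
  [0.1,0,0,0,0,0,0],
], squeeze=30)

```text
clock: 26.0
position: [0.6041, 0.3191, -0.0118]
ee_rot: [-0.24, 3.132, 0.002]
force: [0.6, 0.2, 3.3]
width: 0.303
gripper_force: 30.0
```

Run:
```python
from h import *;from cell import arm
s=arm.observe();print(s["position"],s["width"],s["gripper_force"]);R=Ro.from_rotvec(s["ee_rot"]).as_matrix();M=bed();
p,R=plan(s["position"],R,s["position"]+[0,0,.15],R,.1)
p,R=plan(p,R,BO+M@[0,.05,.06],bedtool(),.1)
```

```text
[ 0.60412674  0.3191069  -0.01179024] 0.3034840250201316 30.001015663146973
[[0.1,-0.0,0.0,-0.86,0.0,0.0,0.0],[0.1,-0.0,0.0,-0.86,0.0,0.0,0.0],[0.1,-0.0,0.0,-0.86,0.0,0.0,0.0],[0.1,-0.0,0.0,-0.85,0.0,0.0,0.0],[0.1,-0.0,0.0,-0.86,0.0,0.0,0.0],[0.1,-0.0,0.0,-0.85,0.0,0.0,0.0],[0.1,-0.0,0.01,-0.86,0.0,0.0,0.0]]
end [0.604  0.3191 0.1382]
[[0.1,0.17,-0.95,0.04,0.012,-0.08,0.127],[0.1,0.15,-0.95,0.04,0.012,-0.08,0.127],[0.1,0.14,-0.95,0.04,0.012,-0.08,0.127],[0.1,0.13,-0.96,0.04,0.012,-0.08,0.127],[0.1,0.12,-0.96,0.04,0.012,-0.08,0.127],[0.1,0.11,-0.96,0.04,0.012,-0.08,0.127],[0.1,0.1,-0.96,0.04,0.012,-0.08,0.127],[0.1,0.08,-0.96,0.04,0.012,-0.08,0.127]]
[[0.1,0.07,-0.96,0.04,0.012,-0.08,0.127],[0.1,0.06,-0.96,0.04,0.012,-0.08,0.127],[0.1,0.05,-0.96,0.05,0.012,-0.08,0.127],[0.1,0.04,-0.96,0.05,0.012,-0.08,0.127],[0.1,0.02,-0.97,0.05,0.012,-0.08,0.127],[0.1,0.01,-0.96,0.05,0.012,-0.08,0.127],[0.1,0.0,-0.97,0.05,0.012,-0.08,0.127],[0.1,-0.01,-0.96,0.05,0.012,-0.08,0.127]]
[[0.1,-0.02,-0.97,0.05,0.012,-0.08,0.127],[0.1,-0.04,-0.96,0.05,0.012,-0.08,0.127],[0.1,-0.05,-0.96,0.05,0.012,-0.08,0.127],[0.1,-0.06,-0.97,0.06,0.012,-0.08,0.127],[0.1,-0.06,-0.96,0.06,0.012,-0.08,0.127]]
end [ 0.5935 -0.1871  0.1156]
```

>>> carry_out([
  [0.1,0,0,-0.86,0,0,0],
  [0.1,0,0,-0.86,0,0,0],
  [0.1,0,0,-0.86,0,0,0],
  [0.1,0,0,-0.85,0,0,0],
  [0.1,0,0,-0.86,0,0,0],
  [0.1,0,0,-0.85,0,0,0],
  [0.1,0,0,-0.86,0,0,0],
])

```text
clock: 26.7
position: [0.6036, 0.3182, 0.1382]
ee_rot: [0.239, -3.132, -0.001]
force: [-0.6, -0.0, -1.3]
width: 0.304
gripper_force: 30.0
```

>>> carry_out([
  [0.1,0.17,-0.95,0.04,0.012,-0.08,0.127],
  [0.1,0.15,-0.95,0.04,0.012,-0.08,0.127],
  [0.1,0.14,-0.95,0.04,0.012,-0.08,0.127],
  [0.1,0.13,-0.96,0.04,0.012,-0.08,0.127],
  [0.1,0.12,-0.96,0.04,0.012,-0.08,0.127],
  [0.1,0.11,-0.96,0.04,0.012,-0.08,0.127],
  [0.1,0.1,-0.96,0.04,0.012,-0.08,0.127],
  [0.1,0.08,-0.96,0.04,0.012,-0.08,0.127],
])

```text
clock: 27.5
position: [0.5994, 0.1244, 0.1293]
ee_rot: [-0.078, 3.076, -0.007]
force: [1.1, 0.4, -1.5]
width: 0.303
gripper_force: 30.0
```

>>> carry_out([
  [0.1,0.07,-0.96,0.04,0.012,-0.08,0.127],
  [0.1,0.06,-0.96,0.04,0.012,-0.08,0.127],
  [0.1,0.05,-0.96,0.05,0.012,-0.08,0.127],
  [0.1,0.04,-0.96,0.05,0.012,-0.08,0.127],
  [0.1,0.02,-0.97,0.05,0.012,-0.08,0.127],
  [0.1,0.01,-0.96,0.05,0.012,-0.08,0.127],
  [0.1,0,-0.97,0.05,0.012,-0.08,0.127],
  [0.1,-0.01,-0.96,0.05,0.012,-0.08,0.127],
])

```text
clock: 28.3
position: [0.5954, -0.0681, 0.1205]
ee_rot: [0.078, 3.012, -0.013]
force: [-0.2, -0.8, -2.6]
width: 0.299
gripper_force: 30.0
```

>>> carry_out([
  [0.1,-0.02,-0.97,0.05,0.012,-0.08,0.127],
  [0.1,-0.04,-0.96,0.05,0.012,-0.08,0.127],
  [0.1,-0.05,-0.96,0.05,0.012,-0.08,0.127],
  [0.1,-0.06,-0.97,0.06,0.012,-0.08,0.127],
  [0.1,-0.06,-0.96,0.06,0.012,-0.08,0.127],
  [0.1,0,0,0,0,0,0],
  [0.1,0,0,0,0,0,0],
])

```text
clock: 29.0
position: [0.5928, -0.1881, 0.1151]
ee_rot: [0.172, 2.969, -0.017]
force: [-1.0, 1.1, -2.4]
width: 0.305
gripper_force: 30.0
```

Run:
```python
from h import *;from cell import arm
s=arm.observe();R=Ro.from_rotvec(s["ee_rot"]).as_matrix();print(((s["position"]-BO)@bed()).round(4),Ro.from_matrix(R.T@bedtool()).as_rotvec().round(4),s["width"])
held(arm)
```

```text
[-0.0008  0.049   0.0595] [-0.0018 -0.0017 -0.0019] 0.3045268535362697
scene 43 [-0.04   0.014 -0.024] [ 0.064  0.029 -0.013] [-0.0218 -0.0181 -0.0157] [-0.0267 -0.0179]
side 14 [-0.062  0.021 -0.021] [ 0.06   0.03  -0.018] [-0.0205 -0.0195 -0.0182] [-0.0032 -0.0195]
```

>>> carry_out([
  [0.1,0,0,0.52,0,0,0],
  [0.1,0,0,0.52,0,0,0],
  [0.1,0,0,0.52,0,0,0],
  [0.1,0,0,0.5,0,0,0],
  [0.1,0,0,0.45,0,0,0],
  [0.1,0,0,0.3,0,0,0],
  [0.1,0,0,0.05,0,0,0],
  [0.1,0,0,0,0,0,0],
])

```text
clock: 29.9
position: [0.6054, -0.189, 0.0448]
ee_rot: [0.17, 2.968, -0.017]
force: [0.3, -0.4, -1.0]
width: 0.3
gripper_force: 30.0
```

>>> carry_out([
  [0.1,0,0,0.06,0,0,0],
  [0.1,0,0,0,0,0,0],
])

```text
clock: 30.1
position: [0.6058, -0.1893, 0.0438]
ee_rot: [0.171, 2.967, -0.017]
force: [0.0, 0.3, -2.1]
width: 0.299
gripper_force: 30.0
```

>>> carry_out([
  [0.1,0,0,0.05,0,0,0],
  [0.1,0,0,0,0,0,0],
])

```text
clock: 30.3
position: [0.6058, -0.1893, 0.0423]
ee_rot: [0.171, 2.968, -0.017]
force: [-0.0, -0.3, -2.6]
width: 0.303
gripper_force: 30.0
```

>>> carry_out([
  [0.1,0,0,0.06,0,0,0],
  [0.1,0,0,0,0,0,0],
])

```text
clock: 30.5
position: [0.6061, -0.1893, 0.0415]
ee_rot: [0.171, 2.968, -0.018]
force: [-4.4, 0.4, 7.4]
width: 0.298
gripper_force: 30.0
```

>>> carry_out([
  [0.1,0,0,0.04,0,0,0],
  [0.1,0,0,0,0,0,0],
])

```text
clock: 30.7
position: [0.6062, -0.1894, 0.0414]
ee_rot: [0.171, 2.967, -0.019]
force: [-10.2, 0.4, 19.1]
width: 0.305
gripper_force: 30.0
```

>>> carry_out([
  [0.1,0,0,-0.05,0,0,0],
  [0.5,0,0,0,0,0,0],
  [0.5,0,0,0,0,0,0],
  [0.5,0,0,0,0,0,0],
  [0.5,0,0,-0.3,0,0,0],
  [0.5,0,0,-0.8,0,0,0],
  [0.5,0,0,-0.9,0,0,0],
  [0.5,0,0,-0.9,0,0,0],
])

```text
clock: 31.5
position: [0.5937, -0.1874, 0.1135]
ee_rot: [0.17, 2.968, -0.016]
force: [0.5, -0.7, 0.7]
width: 0.504
gripper_force: 0.0
```

>>> carry_out([
  [0.5,0,0,-0.9,0,0,0],
  [0.5,0,0,-0.9,0,0,0],
  [0.5,0,0,-0.9,0,0,0],
  [0.5,0,0,-0.9,0,0,0],
  [0.5,0.4,-0.5,-0.9,0,0.5,0],
  [0.5,0.4,-0.5,-0.9,0,0.5,0],
  [0.5,0.4,-0.5,-0.9,0,0.5,0],
  [0.5,0.4,-0.4,-0.9,0,0.2,0],
])

```text
clock: 32.3
position: [0.5251, -0.2277, 0.2881]
ee_rot: [-0.18, -3.134, 0.001]
force: [1.4, -0.7, 0.2]
width: 0.499
gripper_force: 0.0
```

>>> carry_out([
  [0.5,0,0,0,0,0,0],
  [0.5,0,0,0,0,0,0],
])

```text
clock: 32.5
position: [0.5257, -0.2272, 0.2873]
ee_rot: [0.181, 3.136, -0.003]
force: [0.7, -0.4, -0.9]
width: 0.501
gripper_force: 0.0
```

Run:
```python
from h import *;from cell import arm
s,d=wrist(arm);print(s["position"],s["ee_rot"]);np.savez("w8.npz",**d);cv2.imwrite("pics/w8.png",d["pixels"][:,:,::-1]);seated(d)
```

```text
[ 0.52572286 -0.22717533  0.28729037] [ 1.80745768e-01  3.13615415e+00 -2.61501655e-03]
seat 1281 [-6.9 72.9] [118.9  53.5] 0.58 top z med 0.0041 plane [-0.0024  0.0018  0.0039]
seat 1214 [ -5.2 -52.4] [ 53.5 115.1] 89.48 top z med 0.0042 plane [-0.0013  0.0025  0.0043]
```

View pics/w8.png

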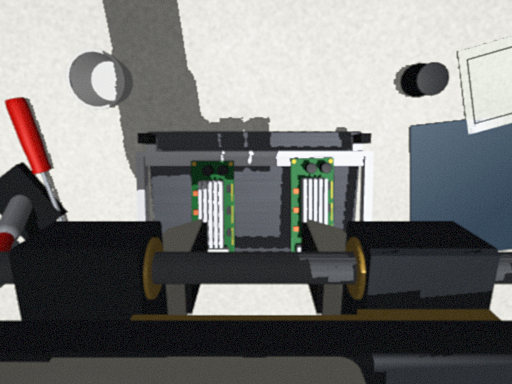

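Both boards flat inside the lips (bed y −52 and +73 mm, the second got shifted after release but within limits). Now the cover.

Run:
```python
from h import *;from cell import arm
for n in("scene","side"):
    d=arm.get_image(n);P=pts(d);m=(abs(P[...,0]-.7)<.05)&(P[...,1]>-.4)&(P[...,1]<-.1)&(P[...,2]>.265)&(P[...,2]<.31)
    g=P[m];c=np.polyfit(g[:,1],g[:,0],1);print(n,len(g),c,np.polyval(c,-.25),np.percentile(g[:,2],[10,50,95]))
s=arm.observe();R=Ro.from_rotvec(s["ee_rot"]).as_matrix()
p,R=plan(s["position"],R,[.54,-.231,.36],down(-.114),.5)
p,R=plan(p,R,[.7036,-.2498,.34],R,.5)
```

```text
scene 310 [0.10805981 0.73481516] 0.7078002024369132 [0.28102332 0.290117   0.29414734]
side 285 [0.11785877 0.72977215] 0.7003074557250126 [0.27750425 0.29200202 0.29506893]
[[0.5,-0.04,-0.01,-0.17,-0.001,-0.0,0.924],[0.5,-0.04,-0.0,-0.17,-0.001,-0.0,0.924],[0.5,-0.04,0.0,-0.17,-0.001,-0.0,0.924],[0.5,-0.03,0.0,-0.17,-0.001,-0.0,0.924],[0.5,-0.03,0.01,-0.18,-0.001,-0.0,0.924],[0.5,-0.03,0.01,-0.17,-0.001,-0.0,0.924],[0.5,-0.03,0.01,-0.18,-0.001,-0.0,0.924],[0.5,-0.03,0.02,-0.17,-0.001,-0.0,0.924]]
[[0.5,-0.03,0.02,-0.18,-0.001,-0.0,0.924],[0.5,-0.03,0.02,-0.17,-0.001,-0.0,0.924],[0.5,-0.03,0.03,-0.18,-0.001,-0.0,0.924],[0.5,-0.02,0.03,-0.17,-0.001,-0.0,0.924],[0.5,-0.02,0.03,-0.18,-0.001,-0.0,0.924],[0.5,-0.02,0.03,-0.17,-0.001,-0.0,0.924],[0.5,-0.02,0.03,-0.18,-0.001,-0.0,0.924],[0.5,-0.02,0.03,-0.17,-0.001,-0.0,0.924]]
[[0.5,-0.01,0.04,-0.18,-0.001,-0.0,0.924]]
end [ 0.54   -0.2311  0.3601]
[[0.5,-0.0,0.94,0.11,0.0,0.0,0.0],[0.5,-0.0,0.94,0.11,0.0,0.0,0.0],[0.5,-0.0,0.94,0.12,0.0,0.0,0.0],[0.5,-0.0,0.94,0.11,0.0,0.0,0.0],[0.5,-0.0,0.94,0.12,0.0,0.0,0.0],[0.5,-0.0,0.94,0.11,0.0,0.0,0.0],[0.5,-0.0,0.95,0.12,0.0,0.0,0.0]]
end [ 0.7037 -0.2498  0.34  ]
```

>>> carry_out([
  [0.5,-0.04,-0.01,-0.17,0,0,0.924],
  [0.5,-0.04,0,-0.17,0,0,0.924],
  [0.5,-0.04,0,-0.17,0,0,0.924],
  [0.5,-0.03,0,-0.17,0,0,0.924],
  [0.5,-0.03,0.01,-0.18,0,0,0.924],
  [0.5,-0.03,0.01,-0.17,0,0,0.924],
  [0.5,-0.03,0.01,-0.18,0,0,0.924],
  [0.5,-0.03,0.02,-0.17,0,0,0.924],
])

```text
clock: 33.45
position: [0.5322, -0.2286, 0.3208]
ee_rot: [-1.305, -2.856, 0.003]
force: [0.3, 0.2, -0.2]
width: 0.501
gripper_force: 0.0
```

>>> carry_out([
  [0.5,-0.03,0.02,-0.18,0,0,0.924],
  [0.5,-0.03,0.02,-0.17,0,0,0.924],
  [0.5,-0.03,0.03,-0.18,0,0,0.924],
  [0.5,-0.02,0.03,-0.17,0,0,0.924],
  [0.5,-0.02,0.03,-0.18,0,0,0.924],
  [0.5,-0.02,0.03,-0.17,0,0,0.924],
  [0.5,-0.02,0.03,-0.18,0,0,0.924],
  [0.5,-0.02,0.03,-0.17,0,0,0.924],
])

```text
clock: 34.25
position: [0.5392, -0.2308, 0.3557]
ee_rot: [-2.249, -2.192, 0.003]
force: [-0.3, 0.7, -0.2]
width: 0.499
gripper_force: 0.0
```

>>> carry_out([
  [0.5,-0.01,0.04,-0.18,0,0,0.924],
  [0.5,0,0.94,0.11,0,0,0],
  [0.5,0,0.94,0.11,0,0,0],
  [0.5,0,0.94,0.12,0,0,0],
  [0.5,0,0.94,0.11,0,0,0],
  [0.5,0,0.94,0.12,0,0,0],
  [0.5,0,0.94,0.11,0,0,0],
  [0.5,0,0.95,0.12,0,0,0],
])

```text
clock: 35.05
position: [0.7048, -0.25, 0.3395]
ee_rot: [-2.344, -2.091, 0.004]
force: [0.5, 1.1, -0.4]
width: 0.499
gripper_force: 0.0
```

>>> carry_out([
  [0.5,0,0,0,0,0,0],
  [0.5,0,0,0,0,0,0],
])

```text
clock: 35.25
position: [0.704, -0.2497, 0.3392]
ee_rot: [-2.343, -2.09, 0.004]
force: [-0.4, -0.6, 0.0]
width: 0.497
gripper_force: 0.0
```

>>> carry_out([
  [0.5,0,0,0.9,0,0,0],
  [0.5,0,0,0.9,0,0,0],
  [0.5,0,0,0.9,0,0,0],
  [0.5,0,0,0.9,0,0,0],
  [0.5,0,0,0.44,0,0,0],
  [0.5,0,0,0,0,0,0],
])

```text
clock: 35.85
position: [0.7025, -0.2508, 0.2386]
ee_rot: [-2.344, -2.089, 0.005]
force: [0.1, 0.3, -0.0]
width: 0.499
gripper_force: 0.0
```

>>> carry_out([
  [0,0,0,0,0,0,0],
  [0,0,0,0,0,0,0],
  [0,0,0,0,0,0,0],
  [0,0,0,0,0,0,0],
  [0,0,0,0,0,0,0],
  [0,0,0,0,0,0,0],
], squeeze=15)

```text
clock: 36.45
position: [0.7041, -0.2507, 0.2403]
ee_rot: [2.345, 2.09, -0.002]
force: [-0.4, -0.7, 2.8]
width: 0.145
gripper_force: 15.0
```

Run:
```python
from h import *
th=np.linspace(1.72,-.15,30);u=-.178*np.cos(th);z=.178*np.sin(th)
r=[[0,0,float(round(a/.025,2)),float(round(-b/.025,2)),0,0,0] for a,b in zip(np.diff(u),np.diff(z))]
for i in range(0,len(r),8): print(r[i:i+8])
```

```text
[[0, 0, -0.46, -0.05, 0, 0, 0], [0, 0, -0.46, -0.02, 0, 0, 0], [0, 0, -0.46, 0.01, 0, 0, 0], [0, 0, -0.46, 0.04, 0, 0, 0], [0, 0, -0.45, 0.06, 0, 0, 0], [0, 0, -0.45, 0.09, 0, 0, 0], [0, 0, -0.44, 0.12, 0, 0, 0], [0, 0, -0.43, 0.15, 0, 0, 0]]
[[0, 0, -0.42, 0.18, 0, 0, 0], [0, 0, -0.41, 0.21, 0, 0, 0], [0, 0, -0.4, 0.23, 0, 0, 0], [0, 0, -0.38, 0.26, 0, 0, 0], [0, 0, -0.36, 0.28, 0, 0, 0], [0, 0, -0.34, 0.3, 0, 0, 0], [0, 0, -0.32, 0.32, 0, 0, 0], [0, 0, -0.3, 0.34, 0, 0, 0]]
[[0, 0, -0.28, 0.36, 0, 0, 0], [0, 0, -0.26, 0.38, 0, 0, 0], [0, 0, -0.23, 0.4, 0, 0, 0], [0, 0, -0.2, 0.41, 0, 0, 0], [0, 0, -0.18, 0.42, 0, 0, 0], [0, 0, -0.15, 0.43, 0, 0, 0], [0, 0, -0.12, 0.44, 0, 0, 0], [0, 0, -0.09, 0.45, 0, 0, 0]]
[[0, 0, -0.06, 0.45, 0, 0, 0], [0, 0, -0.03, 0.46, 0, 0, 0], [0, 0, -0.01, 0.46, 0, 0, 0], [0, 0, 0.02, 0.46, 0, 0, 0], [0, 0, 0.05, 0.46, 0, 0, 0]]
```

>>> carry_out([
  [0,0,-0.46,-0.05,0,0,0],
  [0,0,-0.46,-0.02,0,0,0],
  [0,0,-0.46,0.01,0,0,0],
  [0,0,-0.46,0.04,0,0,0],
  [0,0,-0.45,0.06,0,0,0],
  [0,0,-0.45,0.09,0,0,0],
  [0,0,-0.44,0.12,0,0,0],
  [0,0,-0.43,0.15,0,0,0],
])

```text
clock: 37.25
position: [0.6149, -0.2401, 0.2305]
ee_rot: [2.343, 2.089, 0.0]
force: [2.9, 0.7, 1.2]
width: 0.142
gripper_force: 15.0
```

>>> carry_out([
  [0,0,-0.42,0.18,0,0,0],
  [0,0,-0.41,0.21,0,0,0],
  [0,0,-0.4,0.23,0,0,0],
  [0,0,-0.38,0.26,0,0,0],
  [0,0,-0.36,0.28,0,0,0],
  [0,0,-0.34,0.3,0,0,0],
  [0,0,-0.32,0.32,0,0,0],
  [0,0,-0.3,0.34,0,0,0],
])

```text
clock: 38.05
position: [0.5419, -0.2316, 0.1771]
ee_rot: [2.344, 2.09, -0.0]
force: [2.5, 1.7, 0.8]
width: 0.147
gripper_force: 15.0
```

>>> carry_out([
  [0,0,-0.28,0.36,0,0,0],
  [0,0,-0.26,0.38,0,0,0],
  [0,0,-0.23,0.4,0,0,0],
  [0,0,-0.2,0.41,0,0,0],
  [0,0,-0.18,0.42,0,0,0],
  [0,0,-0.15,0.43,0,0,0],
  [0,0,-0.12,0.44,0,0,0],
  [0,0,-0.09,0.45,0,0,0],
])

```text
clock: 38.85
position: [0.5031, -0.2275, 0.0936]
ee_rot: [-2.345, -2.09, 0.003]
force: [-0.5, 5.2, 2.2]
width: 0.144
gripper_force: 15.0
```

>>> carry_out([
  [0,0,-0.06,0.45,0,0,0],
  [0,0,-0.03,0.46,0,0,0],
  [0,0,-0.01,0.46,0,0,0],
  [0,0,0.02,0.46,0,0,0],
  [0,0,0,0,0,0,0],
])

```text
clock: 39.35
position: [0.5002, -0.2272, 0.0467]
ee_rot: [-2.343, -2.089, 0.005]
force: [-1.9, 5.5, -2.5]
width: 0.142
gripper_force: 15.0
```

>>> carry_out([
  [0,0,0.03,0.3,0,0,0],
  [0,0,0.03,0.2,0,0,0],
  [0,0,0,0,0,0,0],
])

```text
clock: 39.65
position: [0.5013, -0.2273, 0.0352]
ee_rot: [-2.343, -2.088, 0.006]
force: [-3.0, 6.0, -2.6]
width: 0.144
gripper_force: 15.0
```

>>> carry_out([
  [0,0,0.01,0.12,0,0,0],
  [0,0,0,0,0,0,0],
])

```text
clock: 39.85
position: [0.5016, -0.2274, 0.0326]
ee_rot: [-2.343, -2.089, 0.006]
force: [-3.0, 6.0, -3.2]
width: 0.147
gripper_force: 15.0
```

>>> carry_out([
  [0,0,0.01,0.1,0,0,0],
  [0,0,0,0,0,0,0],
])

```text
clock: 40.05
position: [0.502, -0.2274, 0.0302]
ee_rot: [-2.343, -2.089, 0.006]
force: [-2.4, 6.3, -2.9]
width: 0.147
gripper_force: 15.0
```

>>> carry_out([
  [0,0,0,0.08,0,0,0],
  [0,0,0,0,0,0,0],
])

```text
clock: 40.25
position: [0.5024, -0.2275, 0.0284]
ee_rot: [-2.344, -2.089, 0.005]
force: [-2.5, 5.5, -3.0]
width: 0.146
gripper_force: 15.0
```

>>> carry_out([
  [0,0,0,0.08,0,0,0],
  [0,0,0,0,0,0,0],
])

```text
clock: 40.45
position: [0.5025, -0.2276, 0.0272]
ee_rot: [-2.344, -2.09, 0.005]
force: [-5.1, 6.2, 7.3]
width: 0.15
gripper_force: 15.0
```

>>> carry_out([
  [0,0,0,0.08,0,0,0],
  [0,0,0,0,0,0,0],
])

```text
clock: 40.65
position: [0.5025, -0.2281, 0.0258]
ee_rot: [-2.345, -2.09, 0.006]
force: [-6.9, 4.9, 15.2]
width: 0.143
gripper_force: 15.0
```

Run:
```python
from h import *;from cell import arm
s,d=wrist(arm);W=d["W"];print(s["position"],s["force"])
q=(W-BO)@bed()
m=(abs(q[...,0]+.09)<.02)&(q[...,2]>.02)&(q[...,2]<.08)&(q[...,1]>.03)&(q[...,1]<.12);print("bar top bed z (47 down)",m.sum(),np.percentile(q[m][:,2],[50,90,97]).round(4),np.median(q[m][:,0]).round(4))
m=(abs(q[...,0])<.06)&(q[...,2]>.035)&(q[...,2]<.08)&(q[...,1]>.03)&(q[...,1]<.12);print(m.sum())
```

```text
[ 0.50246167 -0.22806886  0.02584778] [-6.92756865  4.94053928 15.21352553]
bar top bed z (47 down) 7186 [0.046  0.0474 0.0478] -0.0889
7440
```

Cover is on its stops (bar top at bed z 47.5 mm). Release and go to the stamp.

>>> carry_out([
  [0,0,0,-0.08,0,0,0],
  [0.45,0,0,0,0,0,0],
  [0.45,0,0,0,0,0,0],
  [0.45,0,0,0,0,0,0],
  [0.45,0,0,-0.4,0,0,0],
  [0.45,0,0,-0.9,0,0,0],
  [0.45,0,0,-0.9,0,0,0],
  [0.45,0,0,-0.9,0,0,0],
])

```text
clock: 41.5
position: [0.504, -0.228, 0.106]
ee_rot: [2.345, 2.09, -0.002]
force: [1.0, 0.4, 0.6]
width: 0.449
gripper_force: 0.0
```

>>> carry_out([
  [0.55,0,0,-0.9,0,0,0],
  [0.55,0,0,-0.9,0,0,0],
  [0.55,0,0,-0.9,0,0,0],
  [0.55,0,0,-0.9,0,0,0],
  [0.55,0,0,-0.9,0,0,0],
  [0.55,0,0,-0.9,0,0,0],
])

```text
clock: 42.1
position: [0.5039, -0.2277, 0.2413]
ee_rot: [2.344, 2.09, -0.002]
force: [-0.2, -1.0, 1.3]
width: 0.55
gripper_force: 0.0
```

Run:
```python
from h import *;from cell import arm
s,d=wrist(arm);W=d["W"];print(s["position"])
q=(W-BO)@bed()
m=(abs(q[...,0]+.09)<.02)&(q[...,2]>.02)&(q[...,2]<.08)&(q[...,1]>-.1)&(q[...,1]<.12);print("bar",m.sum(),np.percentile(q[m][:,2],[50,90,97]).round(4),np.median(q[m][:,0]).round(4))
R=Ro.from_rotvec(s["ee_rot"]).as_matrix()
p,R=plan(s["position"],R,[.43,.31,.24],down(np.pi/2-.068),.55)
```

```text
[ 0.50385498 -0.22768334  0.24126553]
bar 2974 [0.047  0.0484 0.049 ] -0.0892
[[0.55,0.91,-0.23,0.0,-0.001,0.001,-0.703],[0.55,0.93,-0.17,0.0,-0.001,0.001,-0.703],[0.55,0.94,-0.1,0.0,-0.001,0.001,-0.703],[0.55,0.94,-0.04,0.0,-0.001,0.001,-0.703],[0.55,0.94,0.03,0.0,-0.001,0.001,-0.703],[0.55,0.94,0.09,0.0,-0.001,0.001,-0.703],[0.55,0.93,0.16,0.0,-0.001,0.001,-0.703],[0.55,0.92,0.22,0.0,-0.001,0.001,-0.703]]
[[0.55,0.9,0.29,0.0,-0.001,0.001,-0.703],[0.55,0.88,0.35,0.0,-0.001,0.001,-0.703],[0.55,0.85,0.41,0.0,-0.001,0.001,-0.703],[0.55,0.82,0.47,0.0,-0.001,0.001,-0.703],[0.55,0.78,0.53,0.0,-0.001,0.001,-0.703],[0.55,0.74,0.58,0.0,-0.001,0.001,-0.703],[0.55,0.7,0.63,0.0,-0.001,0.001,-0.703],[0.55,0.66,0.68,0.0,-0.001,0.001,-0.703]]
[[0.55,0.61,0.72,0.01,-0.001,0.001,-0.703],[0.55,0.55,0.77,0.0,-0.001,0.001,-0.703],[0.55,0.5,0.8,0.01,-0.001,0.001,-0.703],[0.55,0.44,0.84,0.0,-0.001,0.001,-0.703],[0.55,0.38,0.86,0.01,-0.001,0.001,-0.703],[0.55,0.32,0.89,0.0,-0.001,0.001,-0.703],[0.55,0.26,0.91,0.01,-0.001,0.001,-0.703]]
end [0.4299 0.3101 0.24  ]
```

>>> carry_out([
  [0.55,0.91,-0.23,0,0,0,-0.703],
  [0.55,0.93,-0.17,0,0,0,-0.703],
  [0.55,0.94,-0.1,0,0,0,-0.703],
  [0.55,0.94,-0.04,0,0,0,-0.703],
  [0.55,0.94,0.03,0,0,0,-0.703],
  [0.55,0.94,0.09,0,0,0,-0.703],
  [0.55,0.93,0.16,0,0,0,-0.703],
  [0.55,0.92,0.22,0,0,0,-0.703],
])

```text
clock: 42.95
position: [0.4779, -0.0388, 0.2392]
ee_rot: [-1.665, -2.664, 0.003]
force: [0.1, -0.1, 0.3]
width: 0.551
gripper_force: 0.0
```

>>> carry_out([
  [0.55,0.9,0.29,0,0,0,-0.703],
  [0.55,0.88,0.35,0,0,0,-0.703],
  [0.55,0.85,0.41,0,0,0,-0.703],
  [0.55,0.82,0.47,0,0,0,-0.703],
  [0.55,0.78,0.53,0,0,0,-0.703],
  [0.55,0.74,0.58,0,0,0,-0.703],
  [0.55,0.7,0.63,0,0,0,-0.703],
  [0.55,0.66,0.68,0,0,0,-0.703],
])

```text
clock: 43.75
position: [0.452, 0.1481, 0.239]
ee_rot: [-0.861, -3.021, 0.002]
force: [-0.5, -0.1, -0.6]
width: 0.552
gripper_force: 0.0
```

>>> carry_out([
  [0.55,0.61,0.72,0,0,0,-0.703],
  [0.55,0.55,0.77,0,0,0,-0.703],
  [0.55,0.5,0.8,0,0,0,-0.703],
  [0.55,0.44,0.84,0,0,0,-0.703],
  [0.55,0.38,0.86,0,0,0,-0.703],
  [0.55,0.32,0.89,0,0,0,-0.703],
  [0.55,0.26,0.91,0,0,0,-0.703],
  [0.55,0,0,0,0,0,0],
])

```text
clock: 44.55
position: [0.4281, 0.3143, 0.2389]
ee_rot: [-0.094, -3.138, -0.002]
force: [0.8, 0.3, -1.1]
width: 0.549
gripper_force: 0.0
```

Run:
```python
from h import *;from cell import arm
s,d=wrist(arm);print(s["position"],s["ee_rot"],s["joints"]);np.savez("w9.npz",**d);cv2.imwrite("pics/w9.png",d["pixels"][:,:,::-1]);W=d["W"]
for nm,z0,z1 in(("head",.092,.11),("house",.044,.056)):
    m=(abs(W[...,0]-.475)<.075)&(abs(W[...,1]-.328)<.07)&(W[...,2]>z0)&(W[...,2]<z1);g=W[m]
    if len(g)>10:
        r=cv2.minAreaRect((g[:,:2]*1000).astype(np.float32));print(nm,len(g),np.round(r[0],1),np.round(r[1],1),round(r[2],2),np.median(g[:,2]))
```

```text
[0.42806213 0.31425557 0.2388955 ] [-9.42323835e-02 -3.13816391e+00 -1.73192623e-03] [ 0.01372135  0.42920572 -1.03119069  1.68002113  0.38277525  1.25371558
  0.41116216]
head 1619 [475.8 324.8] [31.3 52.9] 86.48 0.10095809253870458
house 613 [475.8 324.9] [43.1 64.7] 86.27 0.05037669445140652
```

View pics/w9.png

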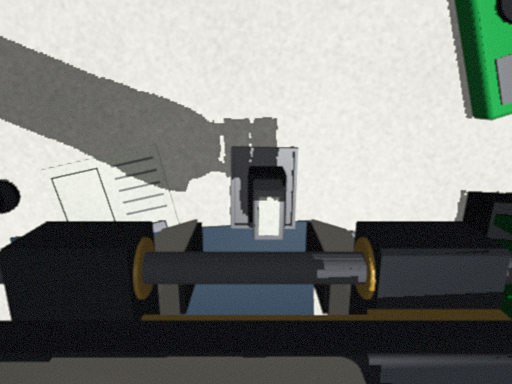

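Stamp at (0.4762,0.3247), yaw −0.065, head top 0.101; the box outline is at left (52–115,170–225).

Run:
```python
from h import *;from cell import arm
s=arm.observe();R=Ro.from_rotvec(s["ee_rot"]).as_matrix()
p,R=plan(s["position"],R,[.4762,.3247,.16],down(np.pi/2-.065),.6)
p,R=plan(p,R,[.4762,.3247,.046],R,.6)
```

```text
[[0.6,-0.47,0.15,0.79,-0.001,-0.005,0.003],[0.6,-0.47,0.16,0.78,-0.001,-0.005,0.003],[0.6,-0.46,0.15,0.79,-0.001,-0.005,0.003],[0.6,-0.47,0.16,0.78,-0.001,-0.005,0.003]]
end [0.4763 0.3248 0.1601]
[[0.6,0.0,-0.0,0.91,0.0,0.0,0.0],[0.6,0.0,-0.0,0.91,0.0,0.0,0.0],[0.6,0.0,-0.0,0.91,0.0,0.0,0.0],[0.6,0.0,-0.0,0.92,0.0,0.0,0.0],[0.6,0.01,-0.0,0.91,0.0,0.0,0.0]]
end [0.4761 0.3248 0.0461]
```

>>> carry_out([
  [0.6,-0.47,0.15,0.79,0,-0.005,0],
  [0.6,-0.47,0.16,0.78,0,-0.005,0],
  [0.6,-0.46,0.15,0.79,0,-0.005,0],
  [0.6,-0.47,0.16,0.78,0,-0.005,0],
  [0.6,0,0,0.91,0,0,0],
  [0.6,0,0,0.91,0,0,0],
  [0.6,0,0,0.91,0,0,0],
  [0.6,0,0,0.92,0,0,0],
])

```text
clock: 45.4
position: [0.4781, 0.3212, 0.068]
ee_rot: [0.11, 3.139, -0.003]
force: [-0.2, 0.3, 0.3]
width: 0.597
gripper_force: 0.0
```

>>> carry_out([
  [0.6,0,0,0.6,0,0,0],
  [0.6,0,0,0.3,0,0,0],
  [0.6,0,0,0,0,0,0],
  [0.6,0,0,0,0,0,0],
])

```text
clock: 45.8
position: [0.4782, 0.3224, 0.0472]
ee_rot: [0.108, 3.138, -0.001]
force: [0.1, 0.3, -0.7]
width: 0.597
gripper_force: 0.0
```

Run:
```python
from h import *;from cell import arm
s=arm.observe();print(s["position"],s["ee_rot"],s["force"])
for n in("side","scene"):
    d=arm.get_image(n);P=pts(d);m=(abs(P[...,0]-.476)<.045)&(abs(P[...,1]-.325)<.05)&(P[...,2]>.06)&(P[...,2]<.2)
    v=d["pixels"].astype(int).mean(2);g=P[m]
    f=g[(abs(g[:,1]-.325)>.02)];print(n,"fingers lowest z",np.sort(f[:,2])[:12].round(3))
```

```text
[0.47823008 0.3224129  0.04721844] [ 1.08153628e-01  3.13799057e+00 -1.45896522e-03] [ 0.06375641  0.31021405 -0.65973836]
side fingers lowest z [0.08  0.082 0.082 0.083 0.084 0.084 0.085 0.086 0.087 0.087 0.087 0.087]
scene fingers lowest z [0.076 0.078 0.079 0.081 0.081 0.082 0.082 0.082 0.082 0.083 0.085 0.086]
```

>>> carry_out([
  [0.6,0.08,0.09,0.1,0,0,0],
  [0.1,0,0,0,0,0,0],
  [0.1,0,0,0,0,0,0],
  [0.1,0,0,0,0,0,0],
  [0.1,0,0,0,0,0,0],
  [0.1,0,0,0,0,0,0],
], squeeze=45)

```text
clock: 46.5
position: [0.4761, 0.3245, 0.044]
ee_rot: [0.108, 3.139, -0.002]
force: [0.7, 0.5, -0.6]
width: 0.346
gripper_force: 44.9
```

Run:
```python
from h import *;from cell import arm
s=arm.observe();print(s["position"],s["ee_rot"],s["width"],s["gripper_force"],s["force"]);R=Ro.from_rotvec(s["ee_rot"]).as_matrix()
p,R=plan(s["position"],R,s["position"]+[0,0,.06],R,.1)
# stamp center relative to TCP at grasp in tool frame
st=np.array([.4762,.3247,0]);off=Ro.from_rotvec(s["ee_rot"]).as_matrix().T@(st-s["position"]);print("off",off)
yaw=.164+.003 # card az
Rt=down(np.pi/2+.164);tgt=np.array([.4796,.0936,0])-(Rt@off)*[1,1,0];tgt[2]=p[2]
p,R=plan(p,R,tgt,Rt,.1)
print(tgt)
# recheck box from w9/w7 views
for f,uv in(("w7.npz",[[71,14],[120,12],[126,82],[83,83]]),):
    d=dict(np.load(f));c=ray(d,np.array(uv,float),.003);print(c.round(4),c.mean(0))
```

```text
[0.4760613  0.32448471 0.04397166] [ 1.08069586e-01  3.13868891e+00 -2.17185580e-03] 0.3463110279881795 44.85103905200958 [ 0.69898954  0.45296219 -0.55280954]
[[0.1,-0.0,-0.0,-0.8,0.0,0.0,0.0],[0.1,-0.0,-0.0,-0.8,0.0,0.0,0.0],[0.1,-0.0,-0.0,-0.8,0.0,0.0,0.0]]
end [0.476  0.3246 0.104 ]
off [-7.56381968e-05  2.83520801e-04  4.39714312e-02]
[[0.1,-0.08,-0.92,0.0,-0.001,0.001,-0.233],[0.1,-0.06,-0.92,0.0,-0.001,0.001,-0.233],[0.1,-0.03,-0.93,0.0,-0.001,0.001,-0.233],[0.1,-0.01,-0.93,0.0,-0.001,0.001,-0.233],[0.1,0.01,-0.92,0.0,-0.001,0.001,-0.233],[0.1,0.03,-0.92,0.0,-0.001,0.001,-0.233],[0.1,0.05,-0.92,0.0,-0.001,0.001,-0.233],[0.1,0.07,-0.93,0.0,-0.001,0.001,-0.233]]
[[0.1,0.09,-0.92,0.0,-0.001,0.001,-0.233],[0.1,0.12,-0.92,0.01,-0.001,0.001,-0.233]]
end [0.4796 0.0933 0.1039]
[0.47957167 0.09330793 0.10397157]
[[0.4438 0.0575 0.003 ]
 [0.4339 0.1185 0.003 ]
 [0.5171 0.1286 0.003 ]
 [0.5254 0.0724 0.003 ]] [0.48007034 0.09422809 0.003     ]
```

Second view agrees on the box centre (0.480,0.094). Lift and carry.

>>> carry_out([
  [0.1,0,0,-0.4,0,0,0],
  [0.1,0,0,-0.6,0,0,0],
  [0.1,0,0,-0.7,0,0,0],
  [0.1,0,0,-0.7,0,0,0],
])

```text
clock: 46.9
position: [0.4759, 0.3246, 0.1057]
ee_rot: [0.108, 3.138, -0.002]
force: [0.1, -0.6, -2.5]
width: 0.346
gripper_force: 44.8
```

>>> carry_out([
  [0.1,-0.08,-0.92,0,0,0,-0.233],
  [0.1,-0.06,-0.92,0,0,0,-0.233],
  [0.1,-0.03,-0.93,0,0,0,-0.233],
  [0.1,-0.01,-0.93,0,0,0,-0.233],
  [0.1,0.01,-0.92,0,0,0,-0.233],
  [0.1,0.03,-0.92,0,0,0,-0.233],
  [0.1,0.05,-0.92,0,0,0,-0.233],
  [0.1,0.07,-0.93,0,0,0,-0.233],
])

```text
clock: 47.7
position: [0.479, 0.1387, 0.1055]
ee_rot: [-0.186, 3.134, -0.003]
force: [0.3, 0.7, -2.3]
width: 0.345
gripper_force: 44.8
```

>>> carry_out([
  [0.1,0.09,-0.92,0,0,0,-0.233],
  [0.1,0.12,-0.92,0,0,0,-0.233],
  [0.1,0,0,0,0,0,0],
  [0.1,0,0,0,0,0,0],
])

```text
clock: 48.1
position: [0.4799, 0.093, 0.1052]
ee_rot: [-0.255, 3.129, -0.003]
force: [0.1, -0.2, -2.7]
width: 0.346
gripper_force: 44.8
```

```bash
cat >> h.py <<'E'
def stampz(arm):
    s=arm.observe();R=Ro.from_rotvec(s["ee_rot"]).as_matrix()
    for n in("side","scene"):
        d=arm.get_image(n);P=pts(d);x,y,z=s["position"];v=d["pixels"].astype(int).max(2)
        m=(abs(P[...,0]-x)<.045)&(abs(P[...,1]-y)<.045)&(P[...,2]>z-.05)&(P[...,2]<z+.025);q=P[m];k=v[m]<70
        zz=q[k][:,2];h=q[k&True] if 0 else q[k];h=h[h[:,2]>np.percentile(zz,95)-.006];c=cv2.minAreaRect((h[:,:2]*1000).astype(np.float32))
        print(n,"housing dark z",np.percentile(zz,[2,50,95,99]).round(4),"top rect",np.round(c[0],1),np.round(c[1],1),round(c[2],1))
E
python3 - <<'E'
from h import *;from cell import arm
s=arm.observe();R=Ro.from_rotvec(s["ee_rot"]).as_matrix();print(s["position"],s["ee_rot"],s["force"],s["width"],Ro.from_matrix(R.T@down(np.pi/2+.164)).as_rotvec().round(4))
stampz(arm)
E
```

```text
[0.47988165 0.09299898 0.10523733] [-2.54899372e-01  3.12939202e+00 -2.78820063e-03] [ 0.10844605 -0.18148821 -2.746182  ] 0.3455544022905909 [-0.0019  0.0017 -0.0015]
side housing dark z [0.071  0.1049 0.1137 0.1148] top rect [483.8 108.5] [35.3 71.9] 75.3
scene housing dark z [0.0673 0.1017 0.1245 0.1284] top rect [493.4 106.1] [21.6 45.5] 61.1
```

>>> carry_out([
  [0.1,0,0.03,0.6,0,0,0],
  [0.1,0,0,0.6,0,0,0],
  [0.1,0,0,0.5,0,0,0],
  [0.1,0,0,0.4,0,0,0],
  [0.1,0,0,0.2,0,0,0],
  [0.1,0,0,0.14,0,0,0],
  [0.1,0,0,0,0,0,0],
], squeeze=58)

```text
clock: 48.9
position: [0.4794, 0.0941, 0.0432]
ee_rot: [-0.258, 3.13, -0.002]
force: [0.2, 0.4, -1.8]
width: 0.342
gripper_force: 57.8
```

>>> carry_out([
  [0.1,0,0,0.1,0,0,0],
  [0.1,0,0,0,0,0,0],
])

```text
clock: 49.1
position: [0.4798, 0.0943, 0.0413]
ee_rot: [-0.258, 3.129, -0.002]
force: [-2.8, 0.7, 4.9]
width: 0.344
gripper_force: 57.8
```

>>> carry_out([
  [0.1,0,0,0.1,0,0,0],
  [0.1,0,0,0,0,0,0],
])

```text
clock: 49.3
position: [0.4798, 0.0943, 0.0388]
ee_rot: [-0.258, 3.129, -0.002]
force: [-1.4, 1.0, 6.6]
width: 0.344
gripper_force: 57.8
```

>>> carry_out([
  [0.1,0,0,0.15,0,0,0],
  [0.1,0,0,0.15,0,0,0],
  [0.1,0,0,0.12,0,0,0],
  [0.1,0,0,0.08,0,0,0],
  [0.1,0,0,0,0,0,0],
])

```text
clock: 49.8
position: [0.4798, 0.0945, 0.0266]
ee_rot: [-0.258, 3.129, -0.002]
force: [-4.1, 0.9, 11.7]
width: 0.345
gripper_force: 57.9
```

>>> carry_out([
  [0.1,0,0,0.06,0,0,0],
  [0.1,0,0,0,0,0,0],
])

```text
clock: 50.0
position: [0.4798, 0.0946, 0.0253]
ee_rot: [-0.258, 3.129, -0.002]
force: [-4.3, 1.1, 12.0]
width: 0.344
gripper_force: 57.9
```

>>> carry_out([
  [0.1,0,0,0.06,0,0,0],
  [0.1,0,0,0,0,0,0],
])

```text
clock: 50.2
position: [0.4798, 0.095, 0.0244]
ee_rot: [-0.259, 3.128, -0.002]
force: [-6.6, 1.1, 20.5]
width: 0.347
gripper_force: 58.0
```

Stop reached (18 mm travel, 20 N). Hold, then lift and return.

>>> carry_out([
  [0.1,0,0,0,0,0,0],
  [0.1,0,0,0,0,0,0],
  [0.1,0,0,0,0,0,0],
  [0.1,0,0,-0.36,0,0,0],
  [0.1,0,0,-0.4,0,0,0],
  [0.1,0,0,-0.7,0,0,0],
  [0.1,0,0,-0.9,0,0,0],
  [0.1,0,0,-0.9,0,0,0],
])

```text
clock: 51.0
position: [0.4794, 0.0936, 0.105]
ee_rot: [-0.257, 3.13, -0.003]
force: [0.5, -0.6, -2.6]
width: 0.346
gripper_force: 57.9
```

Run:
```python
from h import *;from cell import arm
s=arm.observe();print(s["position"],s["ee_rot"],s["width"],s["gripper_force"],s["force"]);R=Ro.from_rotvec(s["ee_rot"]).as_matrix()
stampz(arm)
p,R=plan(s["position"],R,[.4761,.3245,.11],down(np.pi/2-.069),.1)
```

```text
[0.47935058 0.09360163 0.10503852] [-2.57246151e-01  3.13042196e+00 -3.03916954e-03] 0.34642046743312294 57.94722318649292 [ 0.50997458 -0.62183076 -2.59842829]
side housing dark z [0.0703 0.1035 0.1138 0.1154] top rect [481.9 109.2] [35.  69.8] 74.8
scene housing dark z [0.0706 0.103  0.1246 0.1277] top rect [500.8 104.7] [21.4 38.9] 51.2
[[0.1,-0.14,0.91,-0.02,-0.002,0.001,0.233],[0.1,-0.12,0.92,-0.02,-0.002,0.001,0.233],[0.1,-0.09,0.92,-0.02,-0.002,0.001,0.233],[0.1,-0.07,0.92,-0.02,-0.002,0.001,0.233],[0.1,-0.05,0.92,-0.02,-0.002,0.001,0.233],[0.1,-0.03,0.92,-0.02,-0.002,0.001,0.233],[0.1,-0.01,0.92,-0.02,-0.002,0.001,0.233],[0.1,0.01,0.93,-0.02,-0.002,0.001,0.233]]
[[0.1,0.03,0.92,-0.02,-0.002,0.001,0.233],[0.1,0.06,0.93,-0.03,-0.002,0.001,0.233]]
end [0.476  0.3246 0.1101]
```

>>> carry_out([
  [0.1,-0.14,0.91,-0.02,0,0,0.233],
  [0.1,-0.12,0.92,-0.02,0,0,0.233],
  [0.1,-0.09,0.92,-0.02,0,0,0.233],
  [0.1,-0.07,0.92,-0.02,0,0,0.233],
  [0.1,-0.05,0.92,-0.02,0,0,0.233],
  [0.1,-0.03,0.92,-0.02,0,0,0.233],
  [0.1,-0.01,0.92,-0.02,0,0,0.233],
  [0.1,0.01,0.93,-0.02,0,0,0.233],
])

```text
clock: 51.9
position: [0.4766, 0.2788, 0.1069]
ee_rot: [0.037, 3.141, -0.004]
force: [0.0, -0.5, -1.7]
width: 0.347
gripper_force: 57.9
```

>>> carry_out([
  [0.1,0.03,0.92,-0.02,0,0,0.233],
  [0.1,0.06,0.93,-0.03,0,0,0.233],
  [0.1,0,0,0,0,0,0],
  [0.1,0,0,0,0,0,0],
])

```text
clock: 52.3
position: [0.4757, 0.3247, 0.1082]
ee_rot: [0.106, 3.139, -0.004]
force: [0.0, -1.6, -2.1]
width: 0.344
gripper_force: 57.9
```

>>> carry_out([
  [0.1,0,0,0.6,0,0,0],
  [0.1,0,0,0.6,0,0,0],
  [0.1,0,0,0.5,0,0,0],
  [0.1,0,0,0.4,0,0,0],
  [0.1,0,0,0.3,0,0,0],
  [0.1,0,0,0,0,0,0],
])

```text
clock: 52.9
position: [0.4756, 0.3242, 0.0479]
ee_rot: [-0.108, -3.139, 0.004]
force: [0.4, -0.2, -2.5]
width: 0.341
gripper_force: 57.9
```

>>> carry_out([
  [0.1,0,0,0.12,0,0,0],
  [0.1,0,0,0,0,0,0],
])

```text
clock: 53.1
position: [0.4762, 0.325, 0.0463]
ee_rot: [0.108, 3.138, -0.002]
force: [-0.1, 0.3, -3.2]
width: 0.342
gripper_force: 57.9
```

>>> carry_out([
  [0.1,0,0,0.05,0,0,0],
  [0.1,0,0,0,0,0,0],
])

```text
clock: 53.3
position: [0.4762, 0.3249, 0.0451]
ee_rot: [0.108, 3.138, -0.002]
force: [-0.1, -0.6, -2.6]
width: 0.344
gripper_force: 57.9
```

>>> carry_out([
  [0.1,0,0,0.06,0,0,0],
  [0.1,0,0,0,0,0,0],
])

```text
clock: 53.5
position: [0.4762, 0.325, 0.0436]
ee_rot: [0.108, 3.138, -0.002]
force: [-0.4, -0.0, -0.1]
width: 0.347
gripper_force: 58.0
```

>>> carry_out([
  [0.1,0,0,0.03,0,0,0],
  [0.1,0,0,0,0,0,0],
])

```text
clock: 53.7
position: [0.4763, 0.3252, 0.0431]
ee_rot: [0.108, 3.138, -0.002]
force: [0.3, -0.5, 4.7]
width: 0.342
gripper_force: 58.0
```

Seated on the rest floor. Release, rise, and check everything.

>>> carry_out([
  [0.6,0,0,0,0,0,0],
  [0.6,0,0,0,0,0,0],
  [0.6,0,0,0,0,0,0],
  [0.6,0,0,0,0,0,0],
  [0.6,0,0,-0.4,0,0,0],
  [0.6,0,0,-0.9,0,0,0],
  [0.6,0,0,-0.9,0,0,0],
  [0.6,0,0,-0.9,0,0,0],
])

```text
clock: 54.5
position: [0.4758, 0.3251, 0.1217]
ee_rot: [0.108, 3.139, -0.002]
force: [-0.1, -0.4, -0.1]
width: 0.598
gripper_force: 0.0
```

>>> carry_out([
  [0.6,0.6,0,-0.9,0,0,0],
  [0.6,0.6,0,-0.9,0,0,0],
  [0.6,0.6,0,-0.9,0,0,0],
  [0.6,0.6,0,-0.9,0,0,0],
  [0.6,0,0,0,0,0,0],
  [0.6,0,0,0,0,0,0],
])

```text
clock: 55.1
position: [0.4163, 0.3293, 0.2109]
ee_rot: [0.108, 3.137, -0.002]
force: [0.8, -0.0, -0.6]
width: 0.601
gripper_force: 0.0
```

Run:
```python
from h import *;from cell import arm
s,d=wrist(arm);print(s["position"],s["force"],s["clock"]);W=d["W"]
for nm,z0,z1 in(("head",.092,.11),("house",.044,.056)):
    m=(abs(W[...,0]-.475)<.075)&(abs(W[...,1]-.328)<.07)&(W[...,2]>z0)&(W[...,2]<z1);g=W[m]
    if len(g)>10:
        r=cv2.minAreaRect((g[:,:2]*1000).astype(np.float32));print(nm,len(g),np.round(r[0],1),np.round(r[1],1),round(r[2],2),np.median(g[:,2]))
ims=[]
for n in("scene","side"):
    d=arm.get_image(n);q=(pts(d)-BO)@bed()
    m=(abs(q[...,0]+.09)<.012)&(q[...,2]>.03)&(q[...,2]<.09)&(abs(q[...,1])<.11);print(n,"bar top",m.sum(),np.percentile(q[m][:,2],[50,90]).round(4))
    hsv=cv2.cvtColor(d["pixels"],cv2.COLOR_RGB2HSV).astype(int)
    m=(abs(q[...,0])<.07)&(abs(q[...,1])<.13)&(hsv[...,0]>40)&(hsv[...,0]<85)&(hsv[...,1]>80)&(abs(q[...,2])<.02)
    for a,b in((-.13,0),(.0,.13)):
        g=q[m&(q[...,1]>a)&(q[...,1]<b)]
        if len(g)>5: print("  pcb",len(g),"z",np.median(g[:,2]).round(4),"x",g[:,0].min().round(3),g[:,0].max().round(3),"y",g[:,1].min().round(3),g[:,1].max().round(3))
    c=(200,190) if n=="scene" else (275,150)
    c=proj(d,BO)[0].astype(int);ims.append(cv2.resize(d["pixels"][c[1]-55:c[1]+55,c[0]-60:c[0]+60,::-1],(400,366),interpolation=cv2.INTER_CUBIC))
cv2.imwrite("pics/fin.png",np.hstack(ims))
```

```text
[0.41633568 0.329296   0.21086929] [ 0.79843696 -0.0432343  -0.63855438] 55.1
head 1493 [469.7 324. ] [31.9 41.4] 85.74 0.10094692622735515
house 683 [476.1 323.8] [43.9 65.9] 85.28 0.05019871170965201
scene bar top 170 [0.0442 0.0482]
  pcb 33 z 0.0026 x -0.016 0.052 y -0.034 -0.022
side bar top 174 [0.0468 0.0497]
```

View pics/fin.png

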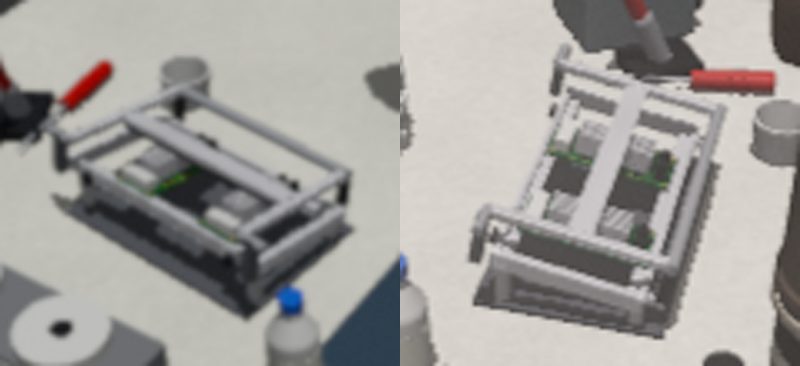

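The picture shows the cover down over both seated boards ((160,175) and (230,215) in the scene crop). The stamp is upright in its rest with the head at 0.101.

```bash
python3 -c "
from cell import arm
print(arm.sign_off())"
```

```text
the job is handed in; nothing more can be done
None
```

The job is handed in, with no verdict shown: both boards from the mat are seated flat under the closed cover, the card is stamped to the stop in its box, and the stamp is back upright in its rest.

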